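# Tea tasters: fill, cap and start the steep

## Task

Get the tea tasters steeping: drop each pressed-tea coin on the wooden board into a flip-cap tube of its own in the rack, and leave all four caps pressed fully shut, those of the unused tubes too. Only then set the kitchen timer upright with its back square against the marble ledge and, bracing it there, push its start key fully home and let go, leaving the timer at the ledge. Everything else on the counter stays where it is.

Things in the scene. Friction and masses are not known exactly. Their poses are not given: they have to be found in the camera images.
- mouth0 (a point): centre of the rim of clear tea tube 0; z up, +x towards its cap's hinge, y along the hinge. Tube 44 mm outside, 38 mm inside diameter, floor 95 mm below this point, rim 112 mm above the counter; clipped fast in a wooden rack (70 x 300 x 60 mm), four places in a row at 72 mm spacing.
- cap0 (a joint): flip cap of tube 0, rad: 0 shut, 2.0 swung right back; stiff hinge (under 1 N at the lip) stays where left, no latch. Hinge axis along y, level with the rim, 24 mm to +x of its centre. White disc, 45 mm, 7 mm thick; opposite the hinge a flat lip 12 mm wide (along y), 6 mm thick, 44 to 68 mm from the axis, mid-plane 4 mm over it when shut; pinch it from above or lift it
- mouth1 (a point): centre of the rim of clear tea tube 1; z up, +x towards its cap's hinge, y along the hinge. Tube 44 mm outside, 38 mm inside diameter, floor 95 mm below this point, rim 112 mm above the counter; clipped fast in a wooden rack (70 x 300 x 60 mm), four places in a row at 72 mm spacing.
- cap1 (a joint): flip cap of tube 1, rad: 0 shut, 2.0 swung right back; stiff hinge (under 1 N at the lip) stays where left, no latch. Hinge axis along y, level with the rim, 24 mm to +x of its centre. White disc, 45 mm, 7 mm thick; opposite the hinge a flat lip 12 mm wide (along y), 6 mm thick, 44 to 68 mm from the axis, mid-plane 4 mm over it when shut; pinch it from above or lift it
- mouth2 (a point): centre of the rim of clear tea tube 2; z up, +x towards its cap's hinge, y along the hinge. Tube 44 mm outside, 38 mm inside diameter, floor 95 mm below this point, rim 112 mm above the counter; clipped fast in a wooden rack (70 x 300 x 60 mm), four places in a row at 72 mm spacing.
- cap2 (a joint): flip cap of tube 2, rad: 0 shut, 2.0 swung right back; stiff hinge (under 1 N at the lip) stays where left, no latch. Hinge axis along y, level with the rim, 24 mm to +x of its centre. White disc, 45 mm, 7 mm thick; opposite the hinge a flat lip 12 mm wide (along y), 6 mm thick, 44 to 68 mm from the axis, mid-plane 4 mm over it when shut; pinch it from above or lift it
- mouth3 (a point): centre of the rim of clear tea tube 3; z up, +x towards its cap's hinge, y along the hinge. Tube 44 mm outside, 38 mm inside diameter, floor 95 mm below this point, rim 112 mm above the counter; clipped fast in a wooden rack (70 x 300 x 60 mm), four places in a row at 72 mm spacing.
- cap3 (a joint): flip cap of tube 3, rad: 0 shut, 2.0 swung right back; stiff hinge (under 1 N at the lip) stays where left, no latch. Hinge axis along y, level with the rim, 24 mm to +x of its centre. White disc, 45 mm, 7 mm thick; opposite the hinge a flat lip 12 mm wide (along y), 6 mm thick, 44 to 68 mm from the axis, mid-plane 4 mm over it when shut; pinch it from above or lift it
- coin0_mid (a point): centre of pressed-tea coin 0: dark brown disc, 24 mm diameter, 12 mm thick, 12 g, lying flat at the start on a fixed pale wooden board (150 x 150 x 8 mm), at least 55 mm between centres. All coins are alike; None if it is not there this time (two or three are)
- coin1_mid (a point): centre of pressed-tea coin 1: dark brown disc, 24 mm diameter, 12 mm thick, 12 g, lying flat at the start on a fixed pale wooden board (150 x 150 x 8 mm), at least 55 mm between centres. All coins are alike; None if it is not there this time (two or three are)
- coin2_mid (a point): centre of pressed-tea coin 2: dark brown disc, 24 mm diameter, 12 mm thick, 12 g, lying flat at the start on a fixed pale wooden board (150 x 150 x 8 mm), at least 55 mm between centres. All coins are alike; None if it is not there this time (two or three are)
- coin3_mid (a point): centre of pressed-tea coin 3: dark brown disc, 24 mm diameter, 12 mm thick, 12 g, lying flat at the start on a fixed pale wooden board (150 x 150 x 8 mm), at least 55 mm between centres. All coins are alike; None if it is not there this time (two or three are)
- timer_mid (a point): centre of the loose kitchen timer (half-way up), x axis from its front to its back, y across, z up. Black plastic, footprint 46 mm (x) by 62 mm (y), 60 mm tall, 130 g: an upright lower part 34 mm high with the key on its front, above it a sloping display. Stands on the counter and slides easily; it may be gripped across its 62 mm width from above
- key_face (a point): centre of the front face of the timer's start key: white bar, 34 mm wide, 18 mm high, standing out 8 mm from the timer's front, 20 mm above the counter; x axis is the direction in which it is pressed (towards the timer's back)
- key (a joint): travel of the start key in m: 0 = out, 0.004 = fully home. Sprung: starts to move at about 1.5 N, fully home at about 5 N, so the free-standing timer slides away before the key moves; springs back when let go
- ledge: fixed raised marble ledge, 70 mm high, that runs along the back of the counter; origin at the foot of its upright front face, about 750 mm of ledge to either side; x axis points into the ledge (away from the robot), y runs along its face, z up
- timer: the timer; origin at the centre of its underside, axes as for timer_mid
- tumbler_mid (a point): bystander: clear drinking glass, 72 mm diameter, 85 mm tall; centre
- sugarjar_mid (a point): bystander: white lidded jar, 68 mm diameter, 85 mm tall; centre
- jigger_mid (a point): bystander: steel hourglass bar measure, 42 mm diameter, 78 mm tall; centre
- spoon_grip (a point): bystander: steel teaspoon, 140 mm, lying on the counter; its handle
- mug_mid (a point): bystander: white mug, 80 mm diameter, 90 mm tall; centre
- pepper_mid (a point): bystander: dark wooden pepper mill, 52 mm diameter, 155 mm tall; about half-way up
Mind the look-alikes: they are no part of the job. Several things look just like the timer: the one meant starts farthest to the robot's right.

How it is judged:
On the way, in this order (a step that is already met when the one before it is completed fails the run):
1. every tea coin lies in a tube of its own and all four caps are shut (((horizontal distance between coin0_mid and mouth0 below 0.016 m and z of coin0_mid in the frame of mouth0 below -0.05 m) or (horizontal distance between coin0_mid and mouth1 below 0.016 m and z of coin0_mid in the frame of mouth1 below -0.05 m) or (horizontal distance between coin0_mid and mouth2 below 0.016 m and z of coin0_mid in the frame of mouth2 below -0.05 m) or (horizontal distance between coin0_mid and mouth3 below 0.016 m and z of coin0_mid in the frame of mouth3 below -0.05 m)) and ((horizontal distance between coin1_mid and mouth0 below 0.016 m and z of coin1_mid in the frame of mouth0 below -0.05 m) or (horizontal distance between coin1_mid and mouth1 below 0.016 m and z of coin1_mid in the frame of mouth1 below -0.05 m) or (horizontal distance between coin1_mid and mouth2 below 0.016 m and z of coin1_mid in the frame of mouth2 below -0.05 m) or (horizontal distance between coin1_mid and mouth3 below 0.016 m and z of coin1_mid in the frame of mouth3 below -0.05 m)) and ((horizontal distance between coin2_mid and mouth0 below 0.016 m and z of coin2_mid in the frame of mouth0 below -0.05 m) or (horizontal distance between coin2_mid and mouth1 below 0.016 m and z of coin2_mid in the frame of mouth1 below -0.05 m) or (horizontal distance between coin2_mid and mouth2 below 0.016 m and z of coin2_mid in the frame of mouth2 below -0.05 m) or (horizontal distance between coin2_mid and mouth3 below 0.016 m and z of coin2_mid in the frame of mouth3 below -0.05 m)) and ((horizontal distance between coin3_mid and mouth0 below 0.016 m and z of coin3_mid in the frame of mouth0 below -0.05 m) or (horizontal distance between coin3_mid and mouth1 below 0.016 m and z of coin3_mid in the frame of mouth1 below -0.05 m) or (horizontal distance between coin3_mid and mouth2 below 0.016 m and z of coin3_mid in the frame of mouth2 below -0.05 m) or (horizontal distance between coin3_mid and mouth3 below 0.016 m and z of coin3_mid in the frame of mouth3 below -0.05 m)) and horizontal distance between coin0_mid and coin1_mid above 0.03 m and horizontal distance between each of coin0_mid, coin1_mid and coin2_mid above 0.03 m and horizontal distance between each of coin0_mid, coin1_mid, coin2_mid and coin3_mid above 0.03 m and value of joint each of cap0, cap1, cap2, cap3 below 0.08 rad), for 0.3 s.
2. the timer's start key is pressed fully home while the upright timer is braced against the marble ledge (value of joint key above 0.003 m and contact force between timer and ledge above 1.5 N and x of timer_mid in the frame of ledge above -0.033 m and angle between timer's own z axis and vertical below 0.1 rad), for 0.2 s.
At the end, for the whole second after the job is handed in: Each coin lies in the lower half of a tube of its own; all four caps are shut within 0.08 rad; the start key was pushed 3 mm or more with the timer bearing on the ledge; the timer stands upright and still, key out, its back within 10 mm of the ledge and square within 0.15 rad (all of step 1 and x of timer_mid in the frame of ledge above -0.033 m and angle between the x axis of timer and the x axis of ledge, either way round below 0.15 rad and angle between timer's own z axis and vertical below 0.1 rad and value of joint key below 0.001 m and linear speed of timer below 0.01 m/s); the robot touches nothing.
It fails at once if another thing on the counter is shifted more than 4 cm or knocked over (distance of any of tumbler_mid, sugarjar_mid, jigger_mid, spoon_grip, mug_mid, pepper_mid from where it was at the start of the episode above 0.04 m).
Of coin0, coin1, coin2, coin3 only 2 to 3 are there at a start; the rules pass over those that are not, and their reading is None.
At some moment in a run one of timer may be knocked a few centimetres aside while the robot is not near it.
Once in a run the grip may slacken for a moment while it holds something.
It also fails if it takes over 210 s, if anything falls off the work surface, if the arm or the gripper's body presses on something with over 40 N, if the wrist force passes 120 N, or if a joint passes its speed limit or range.

## Robot

A 6-joint arm with a two-finger parallel gripper is mounted at the origin on the work surface. World frame = base frame: x ahead of the robot, y to its left, z up, the work surface at z = 0. Lengths are in m, angles in rad, forces in N, time in s.
With the tool pointing down it reaches from about 0.35 to 0.975 m from the base axis. Payload 4.9 kg.
Tool frame: the origin (TCP) lies at the very end of the fingers, on their centre line; the grasp point (between the pads) lies manip.grip_point_offset behind it (manip.grip_point_offset is the distance from the TCP to the grasp point, in m); z points along the fingers, y is the line along which they close (so a half turn about z gives the same grasp; the last joint's range is limited). The gripper opens to 85 mm and grips with 20 to 120 N. Pads are 22 mm wide; open, the fingers measure 114 mm over their backs; the gripper's body (76 mm by 85 mm) begins 54 mm behind the grasp point. The pads swing forward as they close: fully open they stand 13 mm farther back than shut.
Start: joints at [-1.291, 0.053, 1.613, -0, 1.476, -0.119], TCP at [0.243, -0.576, 0.231] pointing down, gripper open.
Joint ranges: [-3.01, 3.01], [-1.01, 2.22], [0.06, 2.58], [-1.02, 4.17], [0.09, 2.62], [-3.14, 3.14]. Speed limits (rad/s): [2.57, 2.57, 3.14, 3.14, 3.14, 3.14].

## Interface

Orientations are given as a unit quaternion [w, x, y, z].
In Python, from plant import manip gives the robot as it stands.
- The arm moves only by the shell command python3 -m crank 'ROWS' [OPENING]. ROWS is JSON, a list of rows, each an object of numbers: "x", "y", "z": the shift along the tool's x, y, z in cm; "turn": the turn about the tool's z in rad. In form: [{"x": .., "y": .., "z": .., "turn": ..}, ...]. A call has 1 to 5 rows; each row shifts and turns the commanded pose from where the row before left it, along the tool's axes as they then stand; what a row does not reach is not made up. A row lasts 1/10 s, in which the tool goes at most 50 mm and 8.59 degrees, less where a joint would pass 70% of its speed; a pose out of reach is approached as far as the arm can. A call with a gripper value outside its range is refused whole. OPENING is the opening in per cent of the stroke, from 0 (shut) to 100 (fully open), set as the call begins (- or left out, the last holds). The fingers move at their own pace and stop on an object; the grip force is fixed at half the most. Time passes only in rows, so rows that do not move let the fingers close. It gives the time, the measured TCP pose, the force, the opening and the grip force at its end, in the units of the state.
- manip.state(): the state, without advancing time (a new reading comes with each control period).
- manip.grab_frame(name): name is "scene" or "top" or "wrist"; returns (picture, depth): 480x640x3 uint8, red, green, blue; 480x640 float32, m along the optical axis (not along the pixel's ray), 0 where there is no reading.
- manip.camera_model(name): a dict with "mtx" (3x3 intrinsics, pixels), "world_to_cam" (4x4, takes a point from world to camera coordinates). Camera axes: x right, y down, z forward; pixel columns grow to the right and rows downward; lengths in m; the calibration is good to about 2 mm. The wrist camera is an equidistant fisheye: a pixel r from the principal point sees the ray r / f radians off the axis. A picture is of the moment at which its call begins: read the wrist's pose just before it. camera_model takes no time and is no camera call; for the wrist camera it gives the pose at the moment of the call.
- manip.job_done(): hands the job in; it is judged then, once.
The state is a dict: "time": time; "joint_pos": joint angles; "joint_vel": joint speeds; "joint_efforts": joint torques, N m; "tool_pos": TCP position; "tool_rot": TCP orientation; "contact_force": force on the tool from outside, world axes, zero at the start; "ft_torque": the same for the moment, N m; "gripper_width": opening from 0.0 (shut) to 1.0 (fully open); "grasp_force": force on a finger pad.
Only numpy, scipy, OpenCV 4.12 (cv2) and the standard library are available. Lean on these libraries where they do the work, as an engineer would, in place of code of your own. Each camera call takes 0.05 s, during which the arm holds its last target. There are 200 camera calls.

## Working session

There is one attempt and no reset: what is moved stays moved. The work goes in short steps, Python scripts to look and compute and a shell command to move; the robot and the scene stay as the last step left them, time stands still between calls to the robot, and variables do not carry over. Pictures are saved under pics/ and viewed, at most 14 in all, crops included, and the job is handed in when it is done.

```bash
mkdir -p pics; ls
python3 - <<'E'
from plant import manip
import cv2, numpy as np
s=manip.state(); print({k:np.round(v,3).tolist() for k,v in s.items()}, manip.grip_point_offset)
for n in("scene","top"):
    p,d=manip.grab_frame(n); cv2.imwrite(f"pics/{n}0.png",p[:,:,::-1]); np.savez(f"pics/{n}0.npz",p=p,d=d)
    m=manip.camera_model(n); print(n,np.round(m["mtx"],1).tolist(),np.round(m["world_to_cam"],3).tolist(), (d>0).mean())
E
```

```text
pics
{'time': 0.0, 'joint_pos': [-1.291, 0.053, 1.614, 0.0, 1.476, -0.119], 'joint_vel': [-0.0, 0.0, -0.0, -0.001, 0.0, -0.002], 'joint_efforts': [0.0, -39.369, -37.017, 0.0, 0.007, 0.0], 'tool_pos': [0.243, -0.575, 0.23], 'tool_rot': [-0.001, 0.98, 0.198, -0.0], 'contact_force': [-0.057, -0.208, 0.615], 'ft_torque': [-0.036, -0.011, -0.006], 'grasp_force': 0.0, 'gripper_width': 0.999} 0.0187
scene [[610.0, 0.0, 310.7], [0.0, 610.0, 236.7], [0.0, 0.0, 1.0]] [[0.22, 0.975, -0.005, -0.091], [0.747, -0.172, -0.642, -0.3], [-0.627, 0.137, -0.766, 1.745], [0.0, 0.0, 0.0, 1.0]] 0.9959635416666667
top [[583.5, 0.0, 305.5], [0.0, 583.5, 237.1], [0.0, 0.0, 1.0]] [[0.027, -0.999, 0.02, -0.027], [-0.991, -0.029, -0.129, 0.52], [0.13, -0.017, -0.991, 1.304], [0.0, 0.0, 0.0, 1.0]] 0.9962272135416667
```

View pics/scene0.png

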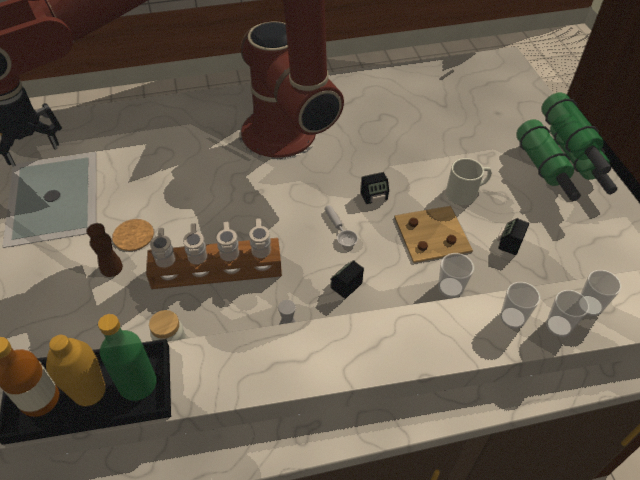

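View pics/top0.png

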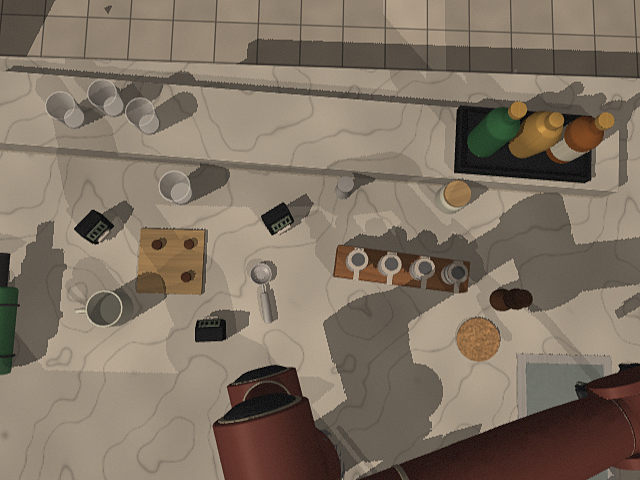

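The scene shows three coins on the board (top view ~(158,244), (190,237), (187,277)). The rack sits at (400,268) with its lips towards the robot. There are three timers, and the rightmost, at (278,218), is the target. I'll enlarge the rack and timer.

```bash
cat > h.py <<'E'
from plant import manip
import cv2, numpy as np
def shot(n):
    M=manip.camera_model(n); p,d=manip.grab_frame(n); return p,d,M
def cloud(d,M):
    K=np.array(M["mtx"]);T=np.linalg.inv(np.array(M["world_to_cam"]))
    v,u=np.mgrid[:d.shape[0],:d.shape[1]]
    P=np.stack([(u-K[0,2])/K[0,0]*d,(v-K[1,2])/K[1,1]*d,d],-1)
    return P@T[:3,:3].T+T[:3,3]
def px(n,P):
    M=manip.camera_model(n);T=np.array(M["world_to_cam"]);q=T[:3,:3]@np.array(P)+T[:3,3];q=np.array(M["mtx"])@q;return q[:2]/q[2]
def ray(n,u,v,z):
    M=manip.camera_model(n);K=np.array(M["mtx"]);T=np.linalg.inv(np.array(M["world_to_cam"]))
    r=T[:3,:3]@np.array([(u-K[0,2])/K[0,0],(v-K[1,2])/K[1,1],1]);return T[:3,3]+r*(z-T[2,3])/r[2]
E
python3 - <<'E'
from h import *
a=np.load("pics/top0.npz");b=np.load("pics/scene0.npz")
c1=cv2.resize(a["p"][190:310,250:490],(800,400),interpolation=cv2.INTER_CUBIC)
c2=cv2.resize(b["p"][210:300,130:400],(800,267),interpolation=cv2.INTER_CUBIC)[:200]
cv2.imwrite("pics/z1.png",np.vstack([c1,c2])[:,:,::-1])
X=cloud(a["d"],manip.camera_model("top"))
for u,v in [(158,242),(190,235),(187,275),(278,218),(270,214),(286,225),(357,258),(357,275),(390,263),(424,267),(456,272),(350,180),(250,250),(500,250),(172,260)]: print(u,v,X[v,u].round(3))
for u in (0,100,200,280,320,400): # ledge top edge
    col=X[100:260,u]; i=np.where(col[:,2]>0.05)[0]; print(u,i.max()+100,col[i.max()].round(3),col[i.max()+3].round(3))
# coins
hsv=cv2.cvtColor(a["p"],cv2.COLOR_RGB2HSV);r=hsv[225:300,135:210]
m=((r[...,2]<75)).astype(np.uint8)
n,l,s,c=cv2.connectedComponentsWithStats(m)
for i in range(1,n):
    if s[i,4]>15: print(s[i],c[i]+[135,225],ray("top",*(c[i]+[135,225]),0.02).round(4))
# timer tops
for x0,y0 in((255,195),(190,310),(70,205)):
    q=X[y0:y0+50,x0:x0+55].reshape(-1,3); q=q[q[:,2]>.045]; rr=cv2.minAreaRect(q[:,:2].astype(np.float32)*1000); print(len(q),q[:,2].max(),rr)
E
```

```text
158 242 [0.501 0.327 0.019]
190 235 [0.521 0.257 0.004]
187 275 [0.427 0.257 0.018]
278 218 [0.559 0.051 0.058]
270 214 [0.567 0.07  0.063]
286 225 [0.547 0.033 0.035]
357 258 [ 0.468 -0.122  0.116]
357 275 [ 0.431 -0.123  0.119]
390 263 [ 0.458 -0.193  0.121]
424 267 [ 0.452 -0.266  0.117]
456 272 [ 0.443 -0.335  0.118]
350 180 [ 0.647 -0.108  0.075]
250 250 [ 0.49   0.116 -0.   ]
500 250 [ 0.508 -0.474 -0.003]
172 260 [0.461 0.295 0.008]Traceback (most recent call last):
  File "<stdin>", line 9, in <module>
IndexError: index 162 is out of bounds for axis 0 with size 160
```

View pics/z1.png

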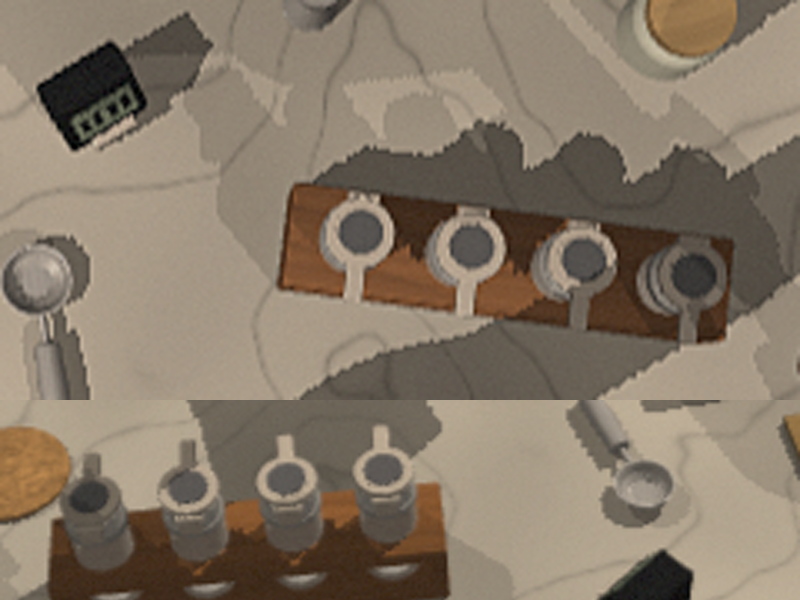

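All four caps are shut, with the lips towards the robot and the hinges on the far side. Next I'll measure everything precisely.

Run:
```python
from h import *
a=np.load("pics/top0.npz");X=cloud(a["d"],manip.camera_model("top"))
b=np.load("pics/scene0.npz");Y=cloud(b["d"],manip.camera_model("scene"))
def coins(im,n,x0,y0,x1,y1):
    hsv=cv2.cvtColor(im,cv2.COLOR_RGB2HSV)[y0:y1,x0:x1]
    m=(hsv[...,2]<80).astype(np.uint8)
    k,l,s,c=cv2.connectedComponentsWithStats(m)
    for i in range(1,k):
        if s[i,4]>15: q=c[i]+[x0,y0]; print(n,s[i].tolist(),q.round(1),ray(n,*q,0.017).round(4))
coins(a["p"],"top",140,228,205,292); coins(b["p"],"scene",398,212,465,258)
# coin by depth
for C,nm,z0 in((X,"top",.0145),(Y,"scene",.0145)):
    m=((C[...,2]>z0)&(C[...,2]<.03)&(C[...,0]>.39)&(C[...,0]<.56)&(C[...,1]>.22)&(C[...,1]<.37)).astype(np.uint8)
    k,l,s,c=cv2.connectedComponentsWithStats(m)
    for i in range(1,k):
        if s[i,4]>15: print(nm,"depth",s[i,4],C[l==i].mean(0).round(4))
    # cap: points over .113
    m=((C[...,2]>.111)&(C[...,2]<.13)&(C[...,0]>.35)&(C[...,0]<.52)&(C[...,1]>-.39)&(C[...,1]<-.08)).astype(np.uint8)
    k,l,s,c=cv2.connectedComponentsWithStats(m)
    for i in range(1,k):
        if s[i,4]>30:
            q=C[l==i]; d=cv2.distanceTransform((l==i).astype(np.uint8),cv2.DIST_L2,5); w=d>=d.max()-1
            print(nm,"cap",s[i,4],q.mean(0).round(4),"disc",C[w].mean(0).round(4),"xmin",q[:,0].min().round(3),"xmax",q[:,0].max().round(3),"tip",q[q[:,0]<q[:,0].min()+.012].mean(0).round(4))
for nm,C,x0,y0 in(("top",X,255,195),("scene",Y,325,255)):
    q=C[y0:y0+50,x0:x0+55].reshape(-1,3); q=q[q[:,2]>.012]; print(nm,len(q),q[:,2].max(),cv2.minAreaRect(q[:,:2].astype(np.float32)*1000))
f=(X[...,2]>.055)&(X[...,2]<.085)&(X[...,0]>.55)&(X[...,0]<.8)
P=[]
for u in range(20,440,10):
    c=X[:,u][f[:,u]]
    if len(c): P.append(c[c[:,0].argmin()])
P=np.array(P); P=P[(np.abs(P[:,1]-.18)>.09)] 
A=np.c_[np.ones(len(P)),P[:,1]]
w=np.ones(len(P),bool)
for _ in range(6):
    k=np.linalg.lstsq(A[w],P[w,0],rcond=None)[0]; r=P[:,0]-A@k; w=np.abs(r)<.005
print("ledge x=",k,w.sum(),len(P))
```

```text
top [12, 10, 15, 12, 111] [158.5 243.5] [0.4977 0.3261 0.017 ]
top [44, 11, 10, 10, 76] [188.8 243.6] [0.4994 0.2565 0.017 ]
top [62, 25, 3, 39, 52] [202.8 270.9] [0.4373 0.2211 0.017 ]
top [41, 42, 15, 12, 114] [187.5 275.8] [0.4252 0.2555 0.017 ]
top [21, 50, 5, 14, 28] [163.5 284.4] [0.4039 0.3091 0.017 ]
scene [10, 7, 10, 11, 78] [412.4 223.3] [0.431  0.2521 0.017 ]
scene [48, 24, 10, 11, 72] [450.7 240.1] [0.5026 0.3238 0.017 ]
scene [20, 31, 9, 9, 54] [422. 247.] [0.5072 0.2499 0.017 ]
top depth 75 [0.4944 0.3309 0.0188]
top depth 68 [0.4979 0.2571 0.0188]
top depth 69 [0.4219 0.2601 0.0187]
top cap 414 [ 0.4595 -0.123   0.1188] disc [ 0.4629 -0.1231  0.12  ] xmin 0.42 xmax 0.49 tip [ 0.4257 -0.1197  0.1185]
top cap 415 [ 0.4524 -0.1943  0.1184] disc [ 0.4528 -0.1874  0.1195] xmin 0.414 xmax 0.483 tip [ 0.419  -0.1911  0.118 ]
top cap 423 [ 0.4455 -0.2658  0.1205] disc [ 0.4479 -0.27    0.1213] xmin 0.407 xmax 0.476 tip [ 0.4122 -0.2625  0.1229]
top cap 419 [ 0.438  -0.3372  0.118 ] disc [ 0.4393 -0.338   0.1195] xmin 0.398 xmax 0.467 tip [ 0.404  -0.3338  0.1178]
scene depth 6
[... 161 characters left out ...]
8  0.123 ] xmin 0.422 xmax 0.495 tip [ 0.4283 -0.125   0.1209]
scene cap 381 [ 0.4517 -0.271   0.1221] disc [ 0.4607 -0.2721  0.124 ] xmin 0.406 xmax 0.48 tip [ 0.4138 -0.2675  0.1255]
scene cap 355 [ 0.4588 -0.1995  0.1201] disc [ 0.459  -0.1931  0.1214] xmin 0.416 xmax 0.488 tip [ 0.4213 -0.1962  0.1201]
scene cap 363 [ 0.4444 -0.3423  0.1205] disc [ 0.451  -0.3457  0.1237] xmin 0.399 xmax 0.474 tip [ 0.4058 -0.3386  0.1205]
top 692 1.3601056539246374 ((473.06689453125, 20.65784454345703), (244.447509765625, 69.12103271484375), 20.435922622680664)
scene 763 1.1436494281327583 ((930.356689453125, -88.20159912109375), (71.474609375, 845.8616943359375), 69.5619888305664)
ledge x= [0. 0.] 0 34
```

```bash
cat >> h.py <<'E'
def R(q):
    from scipy.spatial.transform import Rotation as Ro
    return Ro.from_quat([q[1],q[2],q[3],q[0]]).as_matrix()
def go(x,y,z,yaw):
    s=manip.state();m=R(s["tool_rot"]);y0=np.arctan2(m[1,0],m[0,0]);t=-(yaw-y0)
    c,si=np.cos(yaw),np.sin(yaw);M=np.array([[c,si,0],[si,-c,0],[0,0,-1]])
    print("tcp",np.round(s["tool_pos"],4),"yaw",y0.round(3),"w",round(float(s["gripper_width"]),3),"F",np.round(s["contact_force"],1),"t",s["time"])
    print(" turn first",t.round(3),"then cm",(M.T@(np.array([x,y,z])-s["tool_pos"])*100).round(2))
E
python3 - <<'E'
from h import *
go(.40,-.16,.28,-.101)
a=np.load("pics/top0.npz");X=cloud(a["d"],manip.camera_model("top"))
# ledge: front face points (z 0.01..0.06)
P=X[130:205,5:445].reshape(-1,3)
g=P[(P[:,2]>.02)&(P[:,2]<.055)]; 
for lo in np.arange(-.2,.45,.05):
    s=g[(g[:,1]>lo)&(g[:,1]<lo+.05)]; t=P[(P[:,1]>lo)&(P[:,1]<lo+.05)&(P[:,2]>.062)&(P[:,2]<.08)]
    print(lo.round(2),len(s),np.median(s[:,0]).round(4) if len(s) else "",len(t),np.percentile(t[:,0],2).round(4) if len(t) else "")
m=(a["p"].max(2)<60).astype(np.uint8)[195:245,255:300]
P=X[195:245,255:300]; 
sel=(P[...,2]>.012)&(P[...,2]<.075); q=P[sel]; print(len(q),q.max(0),cv2.minAreaRect(q[:,:2].astype(np.float32)*1000))
top=q[q[:,2]>.054]; print(len(top),cv2.minAreaRect(top[:,:2].astype(np.float32)*1000))
E
```

```text
tcp [ 0.2425 -0.5754  0.2302] yaw 0.399 w 0.999 F [ 0.1 -0.6 -0.8] t 0.1
 turn first 0.5 then cm [ 11.48 -42.92  -4.98]
-0.2 80 0.668 951 0.6697
-0.15 94 0.6704 994 0.6304
-0.1 111 0.6725 989 0.6265
-0.05 78 0.6752 835 0.6758
-0.0 81 0.6777 799 0.6783
0.05 79 0.6802 769 0.6807
0.1 77 0.6827 728 0.6831
0.15 81 0.6851 690 0.6855
0.2 79 0.6875 649 0.6877
0.25 211 0.647 699 0.5895
0.3 184 0.642 629 0.6094
0.35 80 0.6946 507 0.6947
0.4 80 0.6976 509 0.6973
683 [0.59409301 0.09008685 0.06541478] ((557.0404052734375, 51.16190719604492), (55.6953239440918, 62.24534606933594), 33.83890151977539)
403 ((562.6981811523438, 55.16883850097656), (41.47437286376953, 61.497310638427734), 34.24680709838867)
```

```bash
python3 -m crank '[{"z":-3,"turn":0.125},{"z":-2,"turn":0.125},{"turn":0.125},{"turn":0.125},{"x":2,"y":-4.5}]' 30 | tail -3
python3 -m crank '[{"x":2,"y":-4.5},{"x":2,"y":-4.5},{"x":2,"y":-4.5},{"x":2,"y":-4.5},{"x":1,"y":-4.5}]'  | tail -3
python3 -m crank '[{"y":-4.5},{"y":-4.5},{"y":-4.5},{"y":-2.5},{}]'|tail -3
python3 - <<'E'
from h import *
go(.40,-.16,.28,-.101)
p,d,M=shot("wrist");cv2.imwrite("pics/w1.png",p[:,:,::-1]);np.savez("pics/w1.npz",p=p,d=d,**M);print(M)
E
```

```text
tcp [ 0.2425 -0.5754  0.2302] yaw 0.399 w 0.999 F [ 0.1 -0.6 -0.8] t 0.1
 turn first 0.5 then cm [ 11.48 -42.92  -4.98]
{'mtx': array([[371.64829954,   0.        , 322.57245965],
       [  0.        , 371.64829954, 234.99046933],
       [  0.        ,   0.        ,   1.        ]]), 'world_to_cam': array([[ 0.38852197, -0.9214382 , -0.00152517, -0.62311106],
       [-0.88528366, -0.37373559,  0.2767572 , -0.03574997],
       [-0.25558466, -0.10617604, -0.96093867,  0.37882305],
       [ 0.        ,  0.        ,  0.        ,  1.        ]])}schema error: expected keys x, y, z, turn
schema error: expected keys x, y, z, turn
schema error: expected keys x, y, z, turn
```

View pics/w1.png

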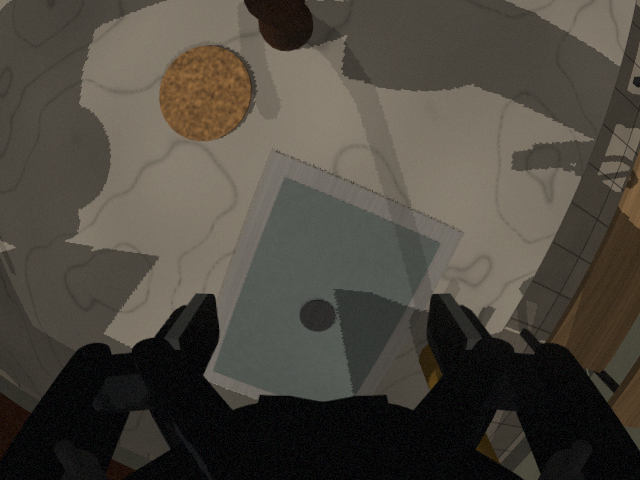

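The move was refused because every row needs all four keys. The arm is still at its start pose: the image shows the sink, a cork mat at (205,92), and the fingers at the bottom. I'll resend it.

```bash
python3 -m crank '[{"x":0,"y":0,"z":-3,"turn":0.125},{"x":0,"y":0,"z":-2,"turn":0.125},{"x":0,"y":0,"z":0,"turn":0.125},{"x":0,"y":0,"z":0,"turn":0.125},{"x":2,"y":-4,"z":0,"turn":0}]' 30
python3 -m crank '[{"x":2,"y":-4,"z":0,"turn":0},{"x":2,"y":-4,"z":0,"turn":0},{"x":2,"y":-4,"z":0,"turn":0},{"x":2,"y":-4,"z":0,"turn":0},{"x":1.5,"y":-4,"z":0,"turn":0}]'
python3 -m crank '[{"x":0,"y":-4,"z":0,"turn":0},{"x":0,"y":-4,"z":0,"turn":0},{"x":0,"y":-4,"z":0,"turn":0},{"x":0,"y":-4,"z":0,"turn":0},{"x":0,"y":-3,"z":0,"turn":0}]'
python3 -m crank '[{"x":0,"y":0,"z":0,"turn":0},{"x":0,"y":0,"z":0,"turn":0}]'
python3 - <<'E'
from h import *
go(.40,-.16,.28,-.101)
M=manip.camera_model("wrist");p,d,_=shot("wrist");cv2.imwrite("pics/w2.png",p[:,:,::-1]);np.savez("pics/w2.npz",p=p,d=d,**M)
E
```

```text
time: 0.65
tool_pos: [0.2648, -0.5401, 0.2805]
tool_rot: [0.0, 0.999, -0.054, -0.001]
contact_force: [1.4, -0.2, 0.4]
gripper_width: 0.305
grasp_force: 0.0
time: 1.15
tool_pos: [0.3821, -0.347, 0.2809]
tool_rot: [-0.0, 0.999, -0.051, -0.0]
contact_force: [0.7, 0.4, 0.6]
gripper_width: 0.299
grasp_force: 0.0
time: 1.65
tool_pos: [0.4003, -0.1577, 0.281]
tool_rot: [-0.0, 0.999, -0.05, 0.0]
contact_force: [0.9, -0.8, 0.2]
gripper_width: 0.303
grasp_force: 0.0
time: 1.85
tool_pos: [0.4005, -0.1594, 0.2812]
tool_rot: [0.0, 0.999, -0.05, 0.0]
contact_force: [0.4, -0.1, -0.4]
gripper_width: 0.303
grasp_force: 0.0
tcp [ 0.4005 -0.1594  0.2812] yaw -0.1 w 0.303 F [ 0.4 -0.1 -0.4] t 1.85
 turn first 0.001 then cm [-0.05  0.06  0.12]
```

View pics/w2.png

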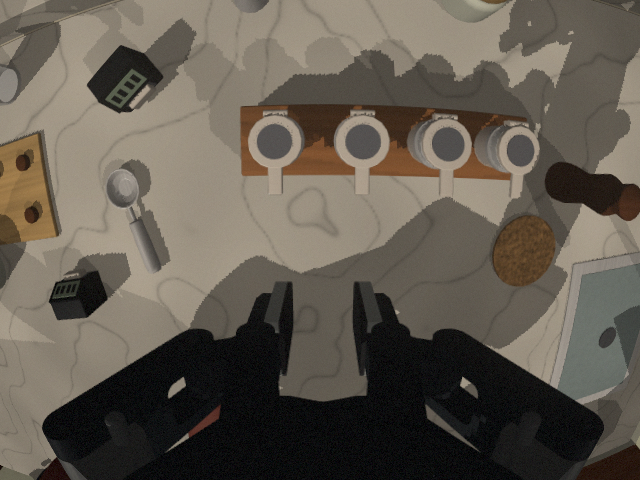

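The wrist view shows the four lips clearly, with tips at about (275,193), (362,193), (446,195) and (513,197). I'll cast these rays onto the lip plane.

```bash
cat >> h.py <<'E'
def wray(M,u,v,z):
    K=np.array(M["mtx"]);T=np.linalg.inv(np.array(M["world_to_cam"]))
    x,y=(u-K[0,2])/K[0,0],(v-K[1,2])/K[1,1];r=np.hypot(x,y)
    e=T[:3,:3]@np.array([x/r*np.sin(r),y/r*np.sin(r),np.cos(r)]);return T[:3,3]+e*(z-T[2,3])/e[2]
E
python3 - <<'E'
from h import *
M=np.load("pics/w2.npz")
for u in [(274,143),(362,142),(445,144),(518,149)]: print("disc",wray(M,*u,.1195).round(4))
for u in [(275,193),(362,193),(446,195),(513,197)]: print("tip",wray(M,*u,.119).round(4))
for u in [(25,162),(32,214)]: print("coin",wray(M,*u,.019).round(4))
E
```

```text
disc [ 0.4647 -0.1251  0.1195]
disc [ 0.4582 -0.1966  0.1195]
disc [ 0.4521 -0.2672  0.1195]
disc [ 0.4453 -0.3385  0.1195]
tip [ 0.4232 -0.1209  0.119 ]
tip [ 0.4159 -0.1931  0.119 ]
tip [ 0.408  -0.2663  0.119 ]
tip [ 0.4015 -0.3331  0.119 ]
coin [0.4998 0.2456 0.019 ]
coin [0.4257 0.2516 0.019 ]
```

```bash
python3 -m crank '[{"x":1.2,"y":-2.1,"z":0,"turn":0},{"x":1.2,"y":-2,"z":3,"turn":0},{"x":0,"y":0,"z":4.5,"turn":0},{"x":0,"y":0,"z":4.5,"turn":0},{"x":0,"y":0,"z":2.2,"turn":0}]'
python3 -m crank '[{"x":0,"y":0,"z":1.5,"turn":0},{"x":0,"y":0,"z":1.5,"turn":0},{"x":0,"y":0,"z":0,"turn":0}]' 
python3 -c "
from h import *
go(.4282,-.1213,.109,-.101)
M=manip.camera_model('wrist');p,d,_=shot('wrist');cv2.imwrite('pics/w3.png',p[60:300,160:480][:,:,::-1])"
```

```text
time: 2.4
tool_pos: [0.4261, -0.1213, 0.1345]
tool_rot: [-0.001, 0.999, -0.051, -0.003]
contact_force: [-0.3, -0.1, -0.5]
gripper_width: 0.302
grasp_force: 0.0
time: 2.7
tool_pos: [0.4267, -0.1217, 0.1065]
tool_rot: [-0.001, 0.999, -0.052, -0.003]
contact_force: [-0.1, -0.9, -0.4]
gripper_width: 0.298
grasp_force: 0.0
tcp [ 0.4267 -0.1217  0.1065] yaw -0.103 w 0.298 F [-0.1 -0.9 -0.4] t 2.7
 turn first -0.002 then cm [ 0.15 -0.06 -0.25]
```

View pics/w3.png

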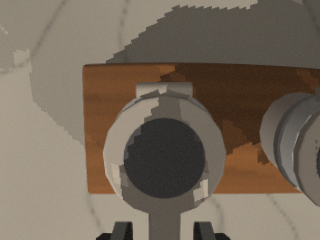

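The lip (crop x≈165) lies midway between the fingertips (130 and 197). I'll pinch it and swing the cap back.

```bash
python3 -m crank '[{"x":0,"y":0,"z":-0.2,"turn":0},{"x":0,"y":0,"z":0,"turn":0},{"x":0,"y":0,"z":0,"turn":0},{"x":0,"y":0,"z":0,"turn":0}]' 0
python3 -m crank '[{"x":0.1,"y":0,"z":-0.75,"turn":0},{"x":0.2,"y":0,"z":-0.75,"turn":0},{"x":0.3,"y":0,"z":-0.7,"turn":0},{"x":0.35,"y":0,"z":-0.7,"turn":0},{"x":0.45,"y":0,"z":-0.6,"turn":0}]'
python3 -m crank '[{"x":0.5,"y":0,"z":-0.6,"turn":0},{"x":0.6,"y":0,"z":-0.45,"turn":0},{"x":0.65,"y":0,"z":-0.45,"turn":0},{"x":0.7,"y":0,"z":-0.3,"turn":0},{"x":0.7,"y":0,"z":-0.3,"turn":0}]'
python3 -m crank '[{"x":0.75,"y":0,"z":-0.1,"turn":0},{"x":0.75,"y":0,"z":-0.1,"turn":0},{"x":0.6,"y":0,"z":0.05,"turn":0},{"x":0.6,"y":0,"z":0.05,"turn":0},{"x":0,"y":0,"z":0,"turn":0}]'
python3 -c "
from h import *
p,d,_=shot('scene');q=cv2.resize(p[190:300,130:290],(640,440),interpolation=cv2.INTER_CUBIC);cv2.imwrite('pics/s1.png',q[:,:,::-1])"
```

```text
time: 3.15
tool_pos: [0.4288, -0.1222, 0.1121]
tool_rot: [0.001, 0.999, -0.051, 0.0]
contact_force: [-2.9, -3.7, 0.8]
gripper_width: 0.112
grasp_force: 58.7
time: 3.65
tool_pos: [0.4425, -0.1233, 0.1453]
tool_rot: [0.001, 0.999, -0.051, 0.0]
contact_force: [1.7, -6.0, -9.5]
gripper_width: 0.104
grasp_force: 58.5
time: 4.15
tool_pos: [0.4743, -0.1259, 0.1675]
tool_rot: [-0.0, 0.999, -0.051, 0.001]
contact_force: [1.0, -0.3, 0.4]
gripper_width: 0.0
grasp_force: 0.0
time: 4.65
tool_pos: [0.5012, -0.1286, 0.1681]
tool_rot: [-0.0, 0.999, -0.05, -0.0]
contact_force: [-0.9, -0.9, 0.3]
gripper_width: -0.001
grasp_force: 0.0
```

View pics/s1.png

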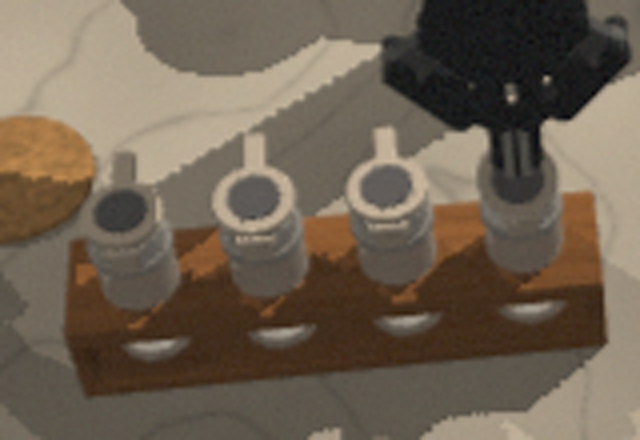

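The pinch slipped off partway through. I'll back off upwards and measure the cap angle.

```bash
python3 -m crank '[{"x":0,"y":0,"z":-3,"turn":0},{"x":-2,"y":0,"z":-4,"turn":0},{"x":-3,"y":0,"z":0,"turn":0},{"x":-3,"y":0,"z":0,"turn":0},{"x":0,"y":0,"z":0,"turn":0}]'
python3 -c "
from h import *
M=manip.camera_model('wrist');p,d,_=shot('wrist')
q,e,N=shot('scene');C=cloud(e,N)
m=(C[...,2]>.105)&(C[...,2]<.2)&(C[...,0]>.38)&(C[...,0]<.56)&(C[...,1]>-.16)&(C[...,1]<-.095)
print(C[m][::9].round(3).tolist())
a=cv2.resize(p[60:300,160:480],(480,360));b=cv2.resize(q[190:290,200:300],(320,360)[::1],interpolation=cv2.INTER_CUBIC)
cv2.imwrite('pics/w4.png',np.hstack([a,b])[:,:,::-1])"
```

```text
time: 5.2
tool_pos: [0.419, -0.1202, 0.2383]
tool_rot: [0.0, 0.999, -0.051, 0.0]
contact_force: [0.2, -0.2, -0.1]
gripper_width: -0.001
grasp_force: 0.0
[[0.448, -0.13, 0.165], [0.455, -0.122, 0.167], [0.461, -0.126, 0.168], [0.464, -0.128, 0.165], [0.465, -0.122, 0.162], [0.468, -0.129, 0.16], [0.47, -0.123, 0.157], [0.465, -0.136, 0.149], [0.473, -0.118, 0.154], [0.474, -0.127, 0.153], [0.472, -0.14, 0.151], [0.471, -0.12, 0.145], [0.473, -0.138, 0.148], [0.476, -0.119, 0.147], [0.474, -0.138, 0.146], [0.478, -0.119, 0.145], [0.475, -0.138, 0.144], [0.481, -0.12, 0.146], [0.475, -0.143, 0.143], [0.481, -0.124, 0.144], [0.475, -0.148, 0.141], [0.48, -0.129, 0.141], [0.482, -0.109, 0.138], [0.479, -0.133, 0.137], [0.484, -0.114, 0.138], [0.48, -0.14, 0.137], [0.483, -0.121, 0.135], [0.48, -0.146, 0.135], [0.486, -0.128, 0.137], [0.484, -0.151, 0.138], [0.486, -0.132, 0.135], [0.487, -0.113, 0.131], [0.486, -0.137, 0.133], [0.487, -0.117, 0.128], [0.487, -0.141, 0.132], [0.489, -0.12, 0.128], [0.487, -0.142, 0.129], [0.49, -0.122, 0.128], [0.486, -0.144, 0.125], [0.493, -0.125, 0.128], [0.49, -0.144, 0.126], [0.487, -0.125, 0.118], [0.489, -0.142, 0.121], [0.492, -0.123, 0.12], [0.493, -0.139, 0.122], [0.481, -0.147, 0.105], [0.492, -0.128, 0.114], [0.492, -0.13, 0.111], [0.492, -0.124, 0.106]]
```

View pics/w4.png

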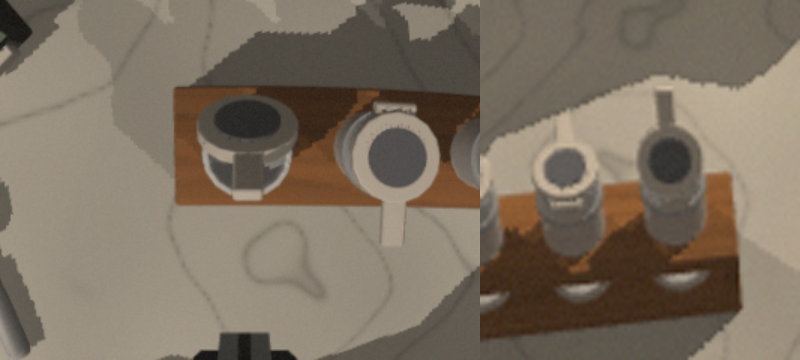

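The cap now stands at about 1.0 rad, with its lip tip near z=0.168. I'll push it the rest of the way with the closed fingers.

```bash
python3 -m crank '[{"x":-0.3,"y":0,"z":4,"turn":0},{"x":0,"y":0,"z":4,"turn":0},{"x":0,"y":0,"z":0.9,"turn":0},{"x":1,"y":0,"z":0,"turn":0},{"x":1.5,"y":0,"z":0,"turn":0}]' 0
python3 -m crank '[{"x":1,"y":0,"z":0,"turn":0},{"x":1,"y":0,"z":0,"turn":0},{"x":1,"y":0,"z":0,"turn":0},{"x":1,"y":0,"z":0,"turn":0},{"x":0.9,"y":0,"z":0,"turn":0}]'
python3 -m crank '[{"x":0,"y":0,"z":0,"turn":0},{"x":-2,"y":0,"z":0,"turn":0},{"x":-2,"y":0,"z":-1,"turn":0},{"x":0,"y":3,"z":-1,"turn":0},{"x":0,"y":3.5,"z":0,"turn":0}]' 30
python3 -c "
from h import *
go(.421,-.193,.109,-.101)
M=manip.camera_model('wrist');p,d,_=shot('wrist')
a=cv2.resize(p[20:300,60:460],(640,448))
cv2.imwrite('pics/w5.png',a[:,:,::-1])"
```

```text
time: 5.8
tool_pos: [0.4447, -0.1233, 0.151]
tool_rot: [0.0, 0.999, -0.051, 0.001]
contact_force: [-1.4, -0.4, 1.6]
gripper_width: -0.003
grasp_force: 0.7
time: 6.3
tool_pos: [0.4923, -0.1278, 0.1492]
tool_rot: [-0.0, 0.999, -0.051, -0.0]
contact_force: [-1.4, 0.2, -0.4]
gripper_width: 0.0
grasp_force: 0.6
time: 6.8
tool_pos: [0.4458, -0.1887, 0.1711]
tool_rot: [0.001, 0.999, -0.049, 0.002]
contact_force: [0.9, -0.9, 0.3]
gripper_width: 0.302
grasp_force: 0.0
tcp [ 0.4458 -0.1887  0.1711] yaw -0.099 w 0.302 F [ 0.9 -0.9  0.3] t 6.8
 turn first 0.002 then cm [-2.43  0.67  6.21]
```

View pics/w5.png

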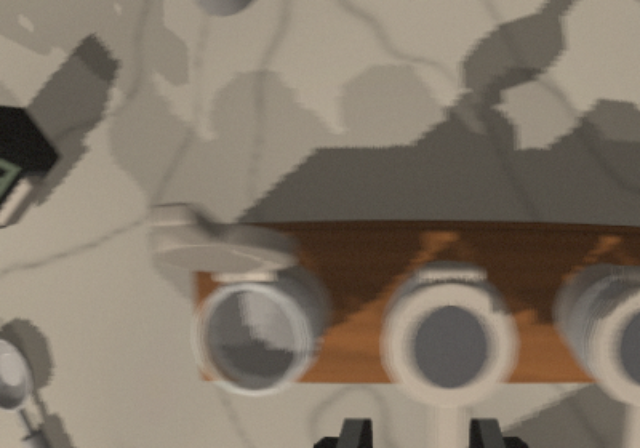

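Tube 0 is open. Cap 1 gets the same treatment, but I'll release the pinch before it can slip.

```bash
python3 -m crank '[{"x":-2.6,"y":0.67,"z":0,"turn":0},{"x":0,"y":0,"z":3,"turn":0},{"x":0,"y":0,"z":2,"turn":0},{"x":0,"y":0,"z":1,"turn":0},{"x":0,"y":0,"z":0,"turn":0}]'
python3 -m crank '[{"x":0,"y":0,"z":0,"turn":0},{"x":0,"y":0,"z":0,"turn":0},{"x":0,"y":0,"z":0,"turn":0},{"x":0.1,"y":0,"z":-0.75,"turn":0},{"x":0.2,"y":0,"z":-0.75,"turn":0}]' 0
python3 -m crank '[{"x":0.3,"y":0,"z":-0.7,"turn":0},{"x":0.35,"y":0,"z":-0.7,"turn":0},{"x":0.45,"y":0,"z":-0.6,"turn":0},{"x":0.5,"y":0,"z":-0.6,"turn":0},{"x":0.5,"y":0,"z":-0.45,"turn":0}]'
python3 -c "
from h import *
go(.39,-.19,.2,-.101)
q,e,N=shot('scene');C=cloud(e,N)
m=(C[...,2]>.12)&(C[...,2]<.2)&(C[...,0]>.38)&(C[...,0]<.56)&(C[...,1]>-.21)&(C[...,1]<-.18)
print(C[m][::6].round(3).tolist())"
```

```text
time: 7.35
tool_pos: [0.4178, -0.1917, 0.1077]
tool_rot: [-0.001, 0.999, -0.051, -0.001]
contact_force: [-0.5, 0.1, 0.0]
gripper_width: 0.3
grasp_force: 0.0
time: 7.85
tool_pos: [0.4225, -0.1937, 0.1243]
tool_rot: [0.001, 0.999, -0.051, 0.001]
contact_force: [4.7, -7.4, -8.8]
gripper_width: 0.113
grasp_force: 58.5
time: 8.35
tool_pos: [0.4433, -0.1959, 0.1559]
tool_rot: [0.001, 0.999, -0.051, 0.001]
contact_force: [-0.9, -4.3, -1.1]
gripper_width: 0.047
grasp_force: 58.8
tcp [ 0.4433 -0.1959  0.1559] yaw -0.101 w 0.047 F [-0.9 -4.3 -1.1] t 8.35
 turn first -0.0 then cm [-5.37 -0.05 -4.41]
[[0.438, -0.201, 0.2], [0.439, -0.195, 0.194], [0.448, -0.201, 0.195], [0.45, -0.201, 0.194], [0.449, -0.184, 0.189], [0.452, -0.201, 0.193], [0.45, -0.187, 0.187], [0.452, -0.204, 0.19], [0.449, -0.189, 0.184], [0.451, -0.204, 0.186], [0.452, -0.19, 0.183], [0.454, -0.204, 0.186], [0.45, -0.19, 0.178], [0.454, -0.205, 0.184], [0.457, -0.192, 0.184], [0.448, -0.207, 0.174], [0.45, -0.195, 0.174], [0.446, -0.21, 0.17], [0.437, -0.197, 0.157], [0.451, -0.185, 0.169], [0.437, -0.197, 0.153], [0.448, -0
[... 453 characters left out ...]
91, 0.139], [0.46, -0.209, 0.139], [0.464, -0.196, 0.141], [0.464, -0.183, 0.137], [0.465, -0.201, 0.139], [0.466, -0.188, 0.137], [0.466, -0.205, 0.138], [0.464, -0.192, 0.133], [0.464, -0.21, 0.134], [0.467, -0.195, 0.133], [0.472, -0.182, 0.136], [0.468, -0.2, 0.132], [0.475, -0.187, 0.137], [0.47, -0.204, 0.132], [0.472, -0.192, 0.132], [0.471, -0.209, 0.132], [0.473, -0.196, 0.131], [0.476, -0.183, 0.13], [0.472, -0.201, 0.127], [0.476, -0.188, 0.128], [0.478, -0.205, 0.133], [0.477, -0.193, 0.127], [0.473, -0.208, 0.124], [0.478, -0.195, 0.126], [0.478, -0.208, 0.126], [0.48, -0.196, 0.125], [0.484, -0.204, 0.129], [0.484, -0.192, 0.125], [0.482, -0.198, 0.122], [0.485, -0.203, 0.123]]
```

```bash
python3 -m crank '[{"x":0,"y":0,"z":0,"turn":0},{"x":0,"y":0,"z":0,"turn":0},{"x":0,"y":0,"z":-3,"turn":0},{"x":-2,"y":0,"z":-2,"turn":0},{"x":-1.8,"y":0,"z":0,"turn":0}]' 30
python3 -m crank '[{"x":0,"y":0,"z":0,"turn":0},{"x":0,"y":0,"z":2,"turn":0},{"x":0,"y":0,"z":2.4,"turn":0},{"x":0,"y":0,"z":2,"turn":0},{"x":1,"y":0,"z":0,"turn":0}]' 0
python3 -m crank '[{"x":1,"y":0,"z":0,"turn":0},{"x":1,"y":0,"z":0,"turn":0},{"x":1,"y":0,"z":-0.5,"turn":0},{"x":1,"y":0,"z":-0.3,"turn":0},{"x":1,"y":0,"z":0,"turn":0}]'
python3 -m crank '[{"x":1,"y":0,"z":0,"turn":0},{"x":0.9,"y":0,"z":0,"turn":0},{"x":0,"y":0,"z":0,"turn":0}]'
python3 -m crank '[{"x":-2,"y":0,"z":0,"turn":0},{"x":-2,"y":0,"z":-1,"turn":0},{"x":-2,"y":3,"z":-1,"turn":0},{"x":-1,"y":3.5,"z":0,"turn":0},{"x":0,"y":0.5,"z":0,"turn":0}]' 30
python3 -c "
from h import *
go(.4125,-.264,.109,-.101)
M=manip.camera_model('wrist');p,d,_=shot('wrist')
a=cv2.resize(p[20:300,60:460],(640,448))
cv2.imwrite('pics/w6.png',a[:,:,::-1])"
```

```text
time: 8.9
tool_pos: [0.406, -0.1913, 0.2083]
tool_rot: [0.001, 0.999, -0.05, 0.002]
contact_force: [0.3, 0.7, 0.6]
gripper_width: 0.301
grasp_force: 0.0
time: 9.4
tool_pos: [0.4127, -0.1901, 0.1366]
tool_rot: [-0.002, 0.999, -0.051, -0.003]
contact_force: [-0.1, 0.4, -0.2]
gripper_width: 0.002
grasp_force: 0.0
time: 9.9
tool_pos: [0.4665, -0.1975, 0.1502]
tool_rot: [0.0, 0.999, -0.05, 0.001]
contact_force: [-0.6, 0.2, 0.1]
gripper_width: -0.001
grasp_force: 0.4
time: 10.2
tool_pos: [0.4845, -0.1991, 0.1486]
tool_rot: [-0.0, 0.999, -0.05, 0.0]
contact_force: [0.4, 0.1, 0.6]
gripper_width: 0.003
grasp_force: 0.0
time: 10.7
tool_pos: [0.4057, -0.264, 0.1695]
tool_rot: [0.001, 0.999, -0.052, 0.001]
contact_force: [0.2, -0.3, -0.1]
gripper_width: 0.3
grasp_force: 0.0
tcp [ 0.4057 -0.264   0.1695] yaw -0.105 w 0.3 F [ 0.2 -0.3 -0.1] t 10.7
 turn first -0.004 then cm [ 0.67 -0.07  6.05]
```

View pics/w6.png

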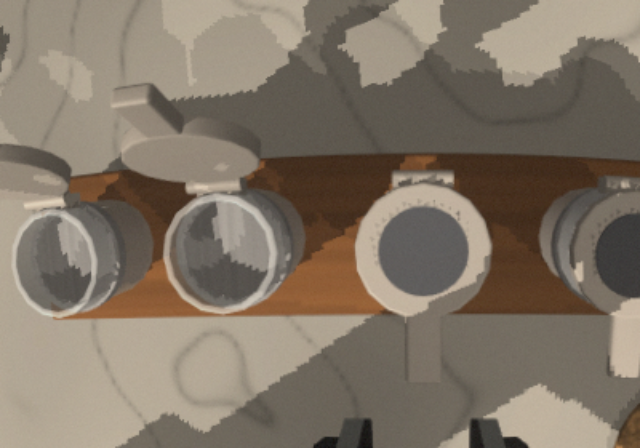

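Caps 0 and 1 are open, and lip 2 (x≈423) is centred between the fingers (≈421).

```bash
python3 -m crank '[{"x":0.6,"y":-0.05,"z":0,"turn":0},{"x":0,"y":0,"z":3,"turn":0},{"x":0,"y":0,"z":2,"turn":0},{"x":0,"y":0,"z":0.85,"turn":0},{"x":0,"y":0,"z":0,"turn":0}]'
python3 -m crank '[{"x":0,"y":0,"z":0,"turn":0},{"x":0,"y":0,"z":0,"turn":0},{"x":0,"y":0,"z":0,"turn":0},{"x":0.1,"y":0,"z":-0.75,"turn":0},{"x":0.2,"y":0,"z":-0.75,"turn":0}]' 0
python3 -m crank '[{"x":0.3,"y":0,"z":-0.7,"turn":0},{"x":0.35,"y":0,"z":-0.7,"turn":0},{"x":0.45,"y":0,"z":-0.6,"turn":0},{"x":0.5,"y":0,"z":-0.6,"turn":0}]'
python3 -m crank '[{"x":0,"y":0,"z":0,"turn":0},{"x":0,"y":0,"z":0,"turn":0},{"x":0,"y":0,"z":-3,"turn":0},{"x":-2,"y":0,"z":-2,"turn":0},{"x":-1.8,"y":0,"z":0,"turn":0}]' 30
python3 -c "
from h import *
go(.402,-.263,.142,-.101)
q,e,N=shot('scene');C=cloud(e,N)
m=(C[...,2]>.12)&(C[...,2]<.2)&(C[...,0]>.38)&(C[...,0]<.56)&(C[...,1]>-.28)&(C[...,1]<-.25)
print(C[m][::12].round(3).tolist())"
```

```text
time: 11.25
tool_pos: [0.4125, -0.2601, 0.1086]
tool_rot: [-0.001, 0.999, -0.05, -0.001]
contact_force: [0.2, -1.0, 0.7]
gripper_width: 0.298
grasp_force: 0.0
time: 11.75
tool_pos: [0.4169, -0.2652, 0.1266]
tool_rot: [0.004, 0.999, -0.051, 0.002]
contact_force: [5.5, -10.5, -11.0]
gripper_width: 0.114
grasp_force: 58.5
time: 12.15
tool_pos: [0.4332, -0.2666, 0.1525]
tool_rot: [0.004, 0.999, -0.051, 0.002]
contact_force: [6.1, -11.4, -11.3]
gripper_width: 0.093
grasp_force: 58.4
time: 12.65
tool_pos: [0.3953, -0.2608, 0.2059]
tool_rot: [0.002, 0.999, -0.05, 0.003]
contact_force: [-0.7, -1.0, -0.1]
gripper_width: 0.302
grasp_force: 0.0
tcp [ 0.3953 -0.2608  0.2059] yaw -0.1 w 0.302 F [-0.7 -1.  -0.1] t 12.65
 turn first 0.001 then cm [0.69 0.15 6.39]
[[0.428, -0.273, 0.162], [0.43, -0.274, 0.158], [0.433, -0.275, 0.155], [0.437, -0.275, 0.153], [0.442, -0.274, 0.153], [0.446, -0.271, 0.149], [0.448, -0.263, 0.146], [0.451, -0.261, 0.146], [0.451, -0.261, 0.142], [0.453, -0.264, 0.142], [0.456, -0.266, 0.142], [0.455, -0.271, 0.14], [0.455, -0.275, 0.137], [0.458, -0.25, 0.134], [0.464, -0.255, 0.138], [0.464, -0.257, 0.136], [0.465, -0.262, 0.135], [0.465, -0.264, 0.133], [0.464, -0.269, 0.13], [0.468, -0.273, 0.132], [0.468, -0.276, 0.129], [0.471, -0.276, 0.13], [0.472, -0.276, 0.128], [0.473, -0.275, 0.125], [0.476, -0.269, 0.123]]
```

```bash
python3 -m crank '[{"x":0,"y":0,"z":3,"turn":0},{"x":0.1,"y":0.1,"z":3.4,"turn":0},{"x":1,"y":0,"z":0,"turn":0},{"x":1,"y":0,"z":0,"turn":0},{"x":1,"y":0,"z":0,"turn":0}]' 0
python3 -m crank '[{"x":1,"y":0,"z":0,"turn":0},{"x":1,"y":0,"z":-0.5,"turn":0},{"x":1,"y":0,"z":-0.3,"turn":0},{"x":1,"y":0,"z":0,"turn":0},{"x":1.2,"y":0,"z":0,"turn":0}]'
python3 -m crank '[{"x":0,"y":0,"z":0,"turn":0},{"x":-2,"y":0,"z":0,"turn":0},{"x":-2,"y":0,"z":-2,"turn":0},{"x":0,"y":-3,"z":-4,"turn":0},{"x":0,"y":-4,"z":0,"turn":0}]'
python3 -m crank '[{"x":0,"y":-4.5,"z":0,"turn":0},{"x":0,"y":-4.5,"z":0,"turn":0},{"x":0,"y":-4.5,"z":0,"turn":0},{"x":0,"y":-4.5,"z":0,"turn":0},{"x":0,"y":-4.5,"z":0,"turn":0}]' 55
python3 -m crank '[{"x":0,"y":-4.5,"z":0,"turn":0},{"x":0,"y":-4.5,"z":0,"turn":0},{"x":0,"y":-4.5,"z":0,"turn":0},{"x":-4,"y":-4,"z":0,"turn":0},{"x":0,"y":0,"z":0,"turn":0}]'
python3 -c "
from h import *
go(.4,.254,.2,-.101)"
```

```text
time: 13.2
tool_pos: [0.4262, -0.2647, 0.1399]
tool_rot: [0.001, 0.999, -0.05, 0.0]
contact_force: [-2.5, -0.9, 0.8]
gripper_width: 0.006
grasp_force: 1.0
time: 13.7
tool_pos: [0.4772, -0.2693, 0.1455]
tool_rot: [0.0, 0.999, -0.051, -0.0]
contact_force: [-1.0, 0.2, -1.4]
gripper_width: -0.002
grasp_force: 0.7
time: 14.2
tool_pos: [0.4457, -0.1974, 0.2113]
tool_rot: [0.003, 0.999, -0.052, 0.005]
contact_force: [1.0, 0.6, 0.1]
gripper_width: 0.001
grasp_force: 0.0
time: 14.7
tool_pos: [0.4662, 0.0302, 0.2054]
tool_rot: [-0.0, 0.999, -0.051, 0.0]
contact_force: [0.5, 0.6, 0.4]
gripper_width: 0.552
grasp_force: 0.0
time: 15.2
tool_pos: [0.4458, 0.2052, 0.2047]
tool_rot: [-0.001, 0.999, -0.047, -0.001]
contact_force: [0.7, -0.5, 0.2]
gripper_width: 0.547
grasp_force: 0.0
tcp [0.4458 0.2052 0.2047] yaw -0.095 w 0.547 F [ 0.7 -0.5  0.2] t 15.2
 turn first 0.006 then cm [-5.05 -4.39  0.47]
```

```bash
python3 -m crank '[{"x":-2.5,"y":-2.2,"z":0,"turn":0},{"x":-2.5,"y":-2.2,"z":0,"turn":0},{"x":0,"y":0,"z":0,"turn":0},{"x":0,"y":0,"z":0,"turn":0}]'
cat >> h.py <<'E'
def wcoins():
    M=manip.camera_model("wrist");p,d=manip.grab_frame("wrist")
    h=cv2.cvtColor(p,cv2.COLOR_RGB2HSV);m=((h[...,2]<85)).astype(np.uint8)
    k,l,s,c=cv2.connectedComponentsWithStats(m)
    for i in range(1,k):
        if 60<s[i,4]<4000:
            P=wray(M,*c[i],.018)
            if .37<P[0]<.57 and .19<P[1]<.38: print("coin",s[i].tolist(),c[i].round(),P.round(4),"sat",np.median(h[l==i][:,1]))
    return p
E
python3 -c "
from h import *
p=wcoins();go(.4265,.254,.12,-.101);cv2.imwrite('pics/w7.png',p[:,:,::-1])"
```

```text
time: 15.6
tool_pos: [0.4032, 0.25, 0.2053]
tool_rot: [0.0, 0.999, -0.05, 0.0]
contact_force: [-0.6, -0.1, -0.2]
gripper_width: 0.548
grasp_force: 0.0
coin [188, 59, 149, 25, 363] [260.  70.] [0.5341 0.2929 0.018 ] sat 51.0
coin [293, 83, 34, 32, 662] [308.  99.] [0.5024 0.2542 0.018 ] sat 152.0
coin [213, 96, 33, 33, 660] [228. 113.] [0.4993 0.3265 0.018 ] sat 149.0
coin [299, 165, 35, 34, 744] [315. 182.] [0.4282 0.2553 0.018 ] sat 150.0
tcp [0.4036 0.2497 0.2054] yaw -0.102 w 0.546 F [-0.5  0.8  1.8] t 15.65
 turn first -0.001 then cm [ 2.24 -0.66  8.54]
```

View pics/w7.png

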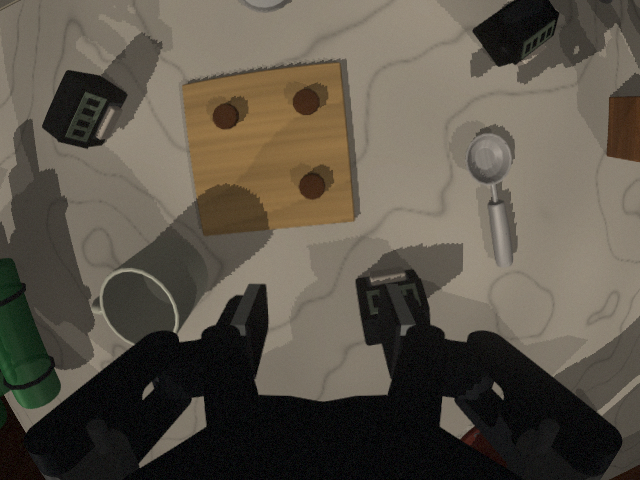

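Three coins are clearly visible on the board, and the wrist fix agrees with the overhead one. Picking coin A at (0.427, 0.2545).

```bash
python3 -m crank '[{"x":2.28,"y":-0.7,"z":4,"turn":0},{"x":0,"y":0,"z":4.5,"turn":0},{"x":0,"y":0,"z":4.5,"turn":0},{"x":0,"y":0,"z":3,"turn":0},{"x":0,"y":0,"z":0,"turn":0}]'
python3 -c "
from h import *
go(.427,.2545,.0105,-.101)"
```

```text
time: 16.15
tool_pos: [0.4233, 0.2521, 0.04]
tool_rot: [0.002, 0.999, -0.052, -0.005]
contact_force: [-0.4, 0.5, -0.5]
gripper_width: 0.55
grasp_force: 0.0
tcp [0.4233 0.2521 0.04  ] yaw -0.103 w 0.55 F [-0.4  0.5 -0.5] t 16.15
 turn first -0.002 then cm [ 0.35 -0.28  2.95]
```

```bash
python3 -m crank '[{"x":0.3,"y":-0.25,"z":0,"turn":0},{"x":0,"y":0,"z":1.5,"turn":0},{"x":0,"y":0,"z":0.8,"turn":0},{"x":0,"y":0,"z":0,"turn":0}]'
python3 -c "
from h import *
go(.427,.2545,.0105,-.101)"
```

```text
time: 16.55
tool_pos: [0.4305, 0.2571, 0.0231]
tool_rot: [-0.0, 0.999, -0.051, 0.0]
contact_force: [-0.8, 0.1, 0.7]
gripper_width: 0.55
grasp_force: 0.0
tcp [0.4305 0.2571 0.0231] yaw -0.102 w 0.55 F [-0.8  0.1  0.7] t 16.55
 turn first -0.001 then cm [-0.32  0.3   1.26]
```

```bash
python3 -m crank '[{"x":-0.3,"y":0.25,"z":0.6,"turn":0},{"x":0,"y":0,"z":0.6,"turn":0},{"x":0,"y":0,"z":0,"turn":0}]'
python3 -m crank '[{"x":0,"y":0,"z":0,"turn":0},{"x":0,"y":0,"z":0,"turn":0},{"x":0,"y":0,"z":0,"turn":0},{"x":0,"y":0,"z":0,"turn":0}]' 0
python3 -m crank '[{"x":0,"y":0,"z":-2,"turn":0},{"x":0,"y":0,"z":-4,"turn":0},{"x":0,"y":0,"z":-4,"turn":0},{"x":0,"y":0,"z":-4,"turn":0},{"x":0,"y":0,"z":0,"turn":0}]'
python3 -c "
from h import *
go(.4516,-.266,.17,-.101)"
```

```text
time: 16.85
tool_pos: [0.4259, 0.2546, 0.0097]
tool_rot: [0.0, 0.999, -0.051, -0.001]
contact_force: [0.4, -0.3, -0.1]
gripper_width: 0.554
grasp_force: 0.0
time: 17.25
tool_pos: [0.427, 0.2551, 0.0108]
tool_rot: [-0.0, 0.999, -0.051, 0.0]
contact_force: [-0.1, 0.1, 3.9]
gripper_width: 0.239
grasp_force: 58.9
time: 17.75
tool_pos: [0.4304, 0.2565, 0.1575]
tool_rot: [-0.003, 0.999, -0.051, 0.006]
contact_force: [1.5, 0.6, -0.2]
gripper_width: 0.244
grasp_force: 58.8
tcp [0.4304 0.2565 0.1575] yaw -0.101 w 0.244 F [ 1.5  0.6 -0.2] t 17.75
 turn first -0.0 then cm [ 7.38 51.77 -1.25]
```

```bash
python3 -m crank '[{"x":1.5,"y":4,"z":-1.5,"turn":0},{"x":1.5,"y":4.5,"z":0,"turn":0},{"x":1.5,"y":4.5,"z":0,"turn":0},{"x":1.5,"y":4.5,"z":0,"turn":0},{"x":1.2,"y":4.5,"z":0,"turn":0}]'
python3 -m crank '[{"x":0,"y":4.5,"z":0,"turn":0},{"x":0,"y":4.5,"z":0,"turn":0},{"x":0,"y":4,"z":0,"turn":0},{"x":0,"y":2.5,"z":0,"turn":0},{"x":0,"y":0,"z":0,"turn":0}]'
python3 -m crank '[{"x":0,"y":0,"z":0,"turn":0},{"x":0,"y":0,"z":0,"turn":0}]'
python3 -c "
from h import *
go(.465,-.125,.118,-.101)"
```

```text
time: 18.25
tool_pos: [0.4758, 0.027, 0.1647]
tool_rot: [-0.0, 0.999, -0.05, -0.0]
contact_force: [1.1, -0.0, 0.4]
gripper_width: 0.248
grasp_force: 58.9
time: 18.75
tool_pos: [0.4596, -0.1279, 0.1646]
tool_rot: [0.0, 0.999, -0.053, -0.0]
contact_force: [0.2, 0.4, -0.3]
gripper_width: 0.246
grasp_force: 58.9
time: 18.95
tool_pos: [0.4601, -0.1246, 0.1648]
tool_rot: [-0.0, 0.999, -0.05, -0.0]
contact_force: [0.2, -0.3, -1.5]
gripper_width: 0.239
grasp_force: 58.9
tcp [ 0.4601 -0.1246  0.1648] yaw -0.1 w 0.239 F [ 0.2 -0.3 -1.5] t 18.95
 turn first 0.001 then cm [ 0.49 -0.    4.68]
```

```bash
python3 -m crank '[{"x":0.45,"y":0,"z":2.2,"turn":0},{"x":0,"y":0,"z":1.5,"turn":0},{"x":0,"y":0,"z":0.9,"turn":0},{"x":0,"y":0,"z":0,"turn":0},{"x":0,"y":0,"z":0,"turn":0}]'
python3 -m crank '[{"x":0,"y":0,"z":0,"turn":0},{"x":0,"y":0,"z":0,"turn":0},{"x":0,"y":0,"z":0,"turn":0}]' 45
python3 -m crank '[{"x":-1,"y":0,"z":-3,"turn":0},{"x":-3,"y":0,"z":-3,"turn":0},{"x":0,"y":0,"z":0,"turn":0},{"x":0,"y":0,"z":0,"turn":0}]' 55
python3 -c "
from h import *
go(.502,.253,.15,-.101)
p,d=manip.grab_frame('wrist');cv2.imwrite('pics/w8.png',cv2.resize(p[60:260,200:480],(700,500))[:,:,::-1])"
```

```text
time: 19.45
tool_pos: [0.4647, -0.1256, 0.1193]
tool_rot: [-0.0, 0.999, -0.05, -0.0]
contact_force: [-0.2, 0.1, 1.0]
gripper_width: 0.246
grasp_force: 58.9
time: 19.75
tool_pos: [0.4651, -0.1261, 0.12]
tool_rot: [0.0, 0.999, -0.051, 0.001]
contact_force: [-0.7, 0.0, 0.0]
gripper_width: 0.451
grasp_force: 0.0
time: 20.15
tool_pos: [0.4254, -0.1222, 0.1806]
tool_rot: [0.001, 0.999, -0.051, 0.002]
contact_force: [-0.3, 0.6, 0.2]
gripper_width: 0.548
grasp_force: 0.0
tcp [ 0.4254 -0.1222  0.1806] yaw -0.102 w 0.548 F [-0.3  0.6  0.2] t 20.15
 turn first -0.001 then cm [  3.84 -38.1    3.06]
```

View pics/w8.png

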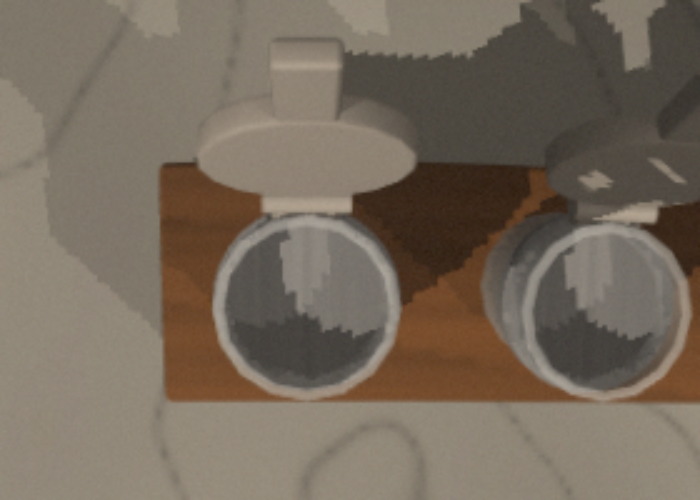

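Tube 0 (crop (305,305)) is open but I can't see a coin on its floor. I'll check by depth and colour instead of using up another view.

```bash
python3 -c "
from h import *
M=manip.camera_model('wrist');p,d=manip.grab_frame('wrist');np.savez('pics/w9.npz',p=p,d=d,**M)
print('depth col through tube0', [ (v,round(float(d[v,322]),3),p[v,322].tolist()) for v in range(140,224,5)])
print('tube1', [ (v,round(float(d[v,443]),3),p[v,443].tolist()) for v in range(140,224,6)])
for n in('scene','top','wrist'):
    q,e,N=shot(n);h=cv2.cvtColor(q,cv2.COLOR_RGB2HSV)
    m=((h[...,2]<80)&(h[...,1]>120)&((h[...,0]<14)|(h[...,0]>172))).astype(np.uint8)
    k,l,s,c=cv2.connectedComponentsWithStats(m)
    for i in range(1,k):
        if 12<s[i,4]<1500 : print(n,s[i].tolist(),c[i].round())
    if n!='wrist': print(n,'mouth0 floor px',px(n,[.465,-.125,.023]).round(),'mouth',px(n,[.465,-.125,.112]).round())
"
```

```text
depth col through tube0 [(140, 0.201, [171, 157, 139]), (145, 0.204, [153, 145, 137]), (150, 0.221, [132, 127, 117]), (155, 0.222, [134, 131, 122]), (160, 0.222, [132, 126, 120]), (165, 0.222, [133, 127, 119]), (170, 0.225, [133, 127, 120]), (175, 0.224, [133, 127, 122]), (180, 0.225, [129, 122, 115]), (185, 0.226, [69, 65, 59]), (190, 0.226, [66, 62, 59]), (195, 0.228, [68, 64, 60]), (200, 0.229, [68, 65, 58]), (205, 0.23, [69, 68, 61]), (210, 0.228, [77, 75, 71]), (215, 0.216, [136, 129, 117]), (220, 0.333, [140, 127, 112])]
tube1 [(140, 0.198, [79, 73, 65]), (146, 0.203, [159, 146, 129]), (152, 0.22, [156, 149, 140]), (158, 0.221, [138, 133, 124]), (164, 0.223, [141, 133, 126]), (170, 0.224, [139, 132, 126]), (176, 0.225, [119, 114, 105]), (182, 0.226, [121, 115, 106]), (188, 0.226, [121, 115, 108]), (194, 0.229, [71, 65, 63]), (200, 0.229, [70, 64, 61]), (206, 0.23, [69, 64, 62]), (212, 0.222, [91, 85, 82]), (218, 0.215, [157, 140, 125])]
scene [603, 0, 8, 6, 24] [606.   2.]
scene [613, 0, 14, 8, 47] [619.   3.]
scene [617, 0, 23, 17, 136] [630.   9.]
scene [590, 6, 27, 32, 170] 
[... 1272 characters left out ...]
] [353. 273.]
top [303, 271, 34, 67, 95] [320. 302.]
top [365, 287, 9, 5, 14] [369. 289.]
top [490, 289, 42, 22, 454] [512. 299.]
top [320, 319, 6, 11, 19] [323. 324.]
top [341, 320, 10, 9, 18] [346. 324.]
top [348, 327, 8, 11, 31] [351. 332.]
top [326, 367, 6, 8, 15] [328. 370.]
top [158, 459, 51, 21, 433] [184. 471.]
top mouth0 floor px [354. 263.] mouth [358. 259.]
wrist [343, 123, 71, 52, 1483] [378. 144.]
wrist [460, 131, 51, 38, 519] [484. 148.]
wrist [507, 133, 30, 17, 211] [523. 143.]
wrist [418, 136, 11, 8, 46] [424. 139.]
wrist [574, 144, 42, 15, 249] [597. 152.]
wrist [559, 150, 17, 13, 69] [567. 155.]
wrist [584, 212, 19, 10, 71] [591. 218.]
wrist [628, 222, 9, 7, 16] [633. 226.]
```

The tube interiors read as a uniform surface just below the rim in both colour and depth. The coin is nowhere else in view, so it is probably inside. I'll fetch coin C and check the rack top by depth with the arm out of the way.

```bash
python3 -m crank '[{"x":0,"y":-4.5,"z":-2,"turn":0},{"x":0,"y":-4.5,"z":0,"turn":0},{"x":0,"y":-4.5,"z":0,"turn":0},{"x":0,"y":-4.5,"z":0,"turn":0},{"x":0,"y":-4.5,"z":0,"turn":0}]'
python3 -m crank '[{"x":1,"y":-4.5,"z":0,"turn":0},{"x":1,"y":-4.5,"z":1,"turn":0},{"x":1,"y":-4.5,"z":4,"turn":0},{"x":0.9,"y":-2.2,"z":4,"turn":0},{"x":0,"y":0,"z":0,"turn":0}]'
python3 -m crank '[{"x":0,"y":0,"z":0,"turn":0},{"x":0,"y":0,"z":0,"turn":0}]'
python3 -c "
from h import *
p=wcoins();go(.502,.253,.0105,-.101)
for n in('scene','top'):
    q,e,N=shot(n);C=cloud(e,N);cv2.imwrite('pics/chk_%s.png'%n,q[:,:,::-1])
    u=(C[...,0]-.458)*.995-(C[...,1]+.1965)*.1; v=(C[...,0]-.458)*.1+(C[...,1]+.1965)*.995
    # rack-surface scan: left of tube0 & between tubes
    for a,b in((.095,.12),(.028,.044),(-.044,-.028),(-.116,-.1),(-.14,-.125)):
        m=(v>a)&(v<b)&(abs(u)<.033)&(C[...,2]>.03)&(C[...,2]<.1); print(n,a,m.sum(),np.percentile(C[m][:,2],[5,50,95]).round(3) if m.sum() else '')
    m=(abs(u)<.012)&(abs(v-.0718)<.012); print('in tube0',np.percentile(C[m][:,2],[5,50,95]).round(3)); m=(abs(u)<.012)&(abs(v)<.012); print('in tube1',np.percentile(C[m][:,2],[5,50,95]).round(3))
"
```

```text
time: 20.9
tool_pos: [0.4474, 0.1039, 0.1984]
tool_rot: [0.0, 0.999, -0.051, -0.001]
contact_force: [0.7, 0.1, 0.3]
gripper_width: 0.555
grasp_force: 0.0
time: 21.4
tool_pos: [0.4955, 0.2472, 0.1077]
tool_rot: [0.003, 0.999, -0.049, -0.007]
contact_force: [-0.9, -1.1, -0.1]
gripper_width: 0.553
grasp_force: 0.0
time: 21.6
tool_pos: [0.5005, 0.2461, 0.1178]
tool_rot: [-0.0, 0.999, -0.051, 0.001]
contact_force: [1.2, -0.8, 0.9]
gripper_width: 0.546
grasp_force: 0.0
coin [154, 172, 219, 183, 2599] [306. 225.] [0.5093 0.2577 0.018 ] sat 50.0
coin [293, 207, 45, 46, 1412] [315. 230.] [0.505  0.2519 0.018 ] sat 152.0
coin [193, 223, 45, 43, 1310] [214. 244.] [0.5019 0.3235 0.018 ] sat 150.0
tcp [0.5009 0.246  0.1186] yaw -0.102 w 0.551 F [0.8 0.2 0.2] t 21.65
 turn first -0.001 then cm [ 0.04 -0.71 10.81]
scene 0.095 154 [0.057 0.061 0.064]
scene 0.028 155 [0.058 0.061 0.065]
scene -0.044 152 [0.057 0.06  0.064]
scene -0.116 146 [0.057 0.061 0.064]
scene -0.14 169 [0.058 0.068 0.097]
in tube0 [0.095 0.098 0.11 ]
in tube1 [0.087 0.098 0.111]
top 0.095 284 [0.044 0.058 0.062]
top 0.028 206 [0.054 0.058 0.062]
top -0.044 202 [0.054 0.058 0.062]
top -0.116 192 [0.054 0.058 0.062]
top -0.14 121 [0.054 0.06  0.095]
in tube0 [0.089 0.094 0.098]
in tube1 [0.091 0.094 0.098]
```

Nothing lies on the rack, so coin A is in tube 0. Picking coin C.

```bash
python3 -m crank '[{"x":0.2,"y":-0.65,"z":3,"turn":0},{"x":0,"y":0,"z":4,"turn":0},{"x":0,"y":0,"z":2.3,"turn":0},{"x":0,"y":0,"z":1.5,"turn":0},{"x":0,"y":0,"z":0,"turn":0}]'
python3 -m crank '[{"x":0,"y":0,"z":0,"turn":0},{"x":0,"y":0,"z":0,"turn":0},{"x":0,"y":0,"z":0,"turn":0},{"x":0,"y":0,"z":0,"turn":0},{"x":0,"y":0,"z":0,"turn":0}]' 0
python3 -m crank '[{"x":0,"y":0,"z":-2,"turn":0},{"x":0,"y":0,"z":-4,"turn":0},{"x":0,"y":0,"z":-4.5,"turn":0},{"x":0,"y":0,"z":-4.5,"turn":0},{"x":0,"y":0,"z":-1,"turn":0}]'
python3 -m crank '[{"x":0,"y":0,"z":0,"turn":0},{"x":0,"y":0,"z":0,"turn":0}]'
python3 -c "
from h import *
go(.458,-.1965,.175,-.101)"
```

```text
time: 22.25
tool_pos: [0.5014, 0.2518, 0.0074]
tool_rot: [0.0, 0.999, -0.051, -0.001]
contact_force: [-0.4, -0.4, -0.1]
gripper_width: 0.549
grasp_force: 0.0
time: 22.75
tool_pos: [0.5042, 0.2531, 0.011]
tool_rot: [-0.001, 0.999, -0.051, 0.002]
contact_force: [0.2, -0.1, 6.8]
gripper_width: 0.248
grasp_force: 59.1
time: 23.25
tool_pos: [0.5059, 0.2539, 0.1765]
tool_rot: [-0.002, 0.999, -0.051, 0.006]
contact_force: [0.6, 0.5, 1.4]
gripper_width: 0.245
grasp_force: 58.9
time: 23.45
tool_pos: [0.5016, 0.2524, 0.1673]
tool_rot: [0.0, 0.999, -0.051, -0.001]
contact_force: [0.2, 0.5, -1.0]
gripper_width: 0.244
grasp_force: 58.9
tcp [0.5016 0.2524 0.1673] yaw -0.101 w 0.244 F [ 0.2  0.5 -1. ] t 23.45
 turn first -0.0 then cm [ 0.18 45.1  -0.77]
```

```bash
python3 -m crank '[{"x":0,"y":4,"z":-1,"turn":0},{"x":0,"y":4.5,"z":0,"turn":0},{"x":0,"y":4.5,"z":0,"turn":0},{"x":0,"y":4.5,"z":0,"turn":0},{"x":0,"y":4.5,"z":0,"turn":0}]'
python3 -m crank '[{"x":0,"y":4.5,"z":0,"turn":0},{"x":0,"y":4.5,"z":0,"turn":0},{"x":0,"y":4.5,"z":0,"turn":0},{"x":0,"y":4.5,"z":0,"turn":0},{"x":0.2,"y":4,"z":0,"turn":0}]'
python3 -m crank '[{"x":0,"y":1,"z":0,"turn":0},{"x":0,"y":0,"z":0,"turn":0},{"x":0,"y":0,"z":0,"turn":0}]'
python3 -c "
from h import *
go(.458,-.1965,.119,-.101)"
```

```text
time: 23.95
tool_pos: [0.4781, 0.0323, 0.1754]
tool_rot: [-0.0, 0.999, -0.05, -0.002]
contact_force: [1.0, 0.5, 0.6]
gripper_width: 0.242
grasp_force: 59.0
time: 24.45
tool_pos: [0.4579, -0.1866, 0.1755]
tool_rot: [-0.001, 0.999, -0.051, -0.002]
contact_force: [0.0, -0.2, -0.8]
gripper_width: 0.242
grasp_force: 59.0
time: 24.75
tool_pos: [0.4582, -0.1941, 0.1768]
tool_rot: [-0.001, 0.999, -0.05, -0.001]
contact_force: [-0.1, -0.3, 0.9]
gripper_width: 0.243
grasp_force: 59.0
tcp [ 0.4582 -0.1941  0.1768] yaw -0.101 w 0.243 F [-0.1 -0.3  0.9] t 24.75
 turn first 0.0 then cm [0.   0.24 5.78]
```

```bash
python3 -m crank '[{"x":0,"y":0.24,"z":2.8,"turn":0},{"x":0,"y":0,"z":2,"turn":0},{"x":0,"y":0,"z":1,"turn":0},{"x":0,"y":0,"z":0,"turn":0},{"x":0,"y":0,"z":0,"turn":0}]'
python3 -m crank '[{"x":0,"y":0,"z":0,"turn":0},{"x":0,"y":0,"z":0,"turn":0},{"x":0,"y":0,"z":0,"turn":0}]' 45
python3 -m crank '[{"x":-1,"y":0,"z":-3,"turn":0},{"x":-1,"y":0,"z":-3,"turn":0},{"x":0,"y":-4.5,"z":-1,"turn":0},{"x":0,"y":-4.5,"z":0,"turn":0},{"x":0,"y":-4.5,"z":0,"turn":0}]' 55
python3 -m crank '[{"x":0,"y":-4.5,"z":0,"turn":0},{"x":0,"y":-4.5,"z":0,"turn":0},{"x":0,"y":-4.5,"z":0,"turn":0},{"x":0,"y":-4.5,"z":0,"turn":0},{"x":0,"y":-4.5,"z":0,"turn":0}]'
python3 -m crank '[{"x":0,"y":-4.5,"z":0,"turn":0},{"x":0,"y":-4.5,"z":2,"turn":0},{"x":0,"y":-4.5,"z":3,"turn":0},{"x":0,"y":-3,"z":3,"turn":0},{"x":0,"y":0,"z":0,"turn":0}]'
python3 -m crank '[{"x":0,"y":0,"z":0,"turn":0},{"x":0,"y":0,"z":0,"turn":0}]'
python3 -c "
from h import *
p=wcoins();go(.501,.325,.0105,-.101)"
```

```text
time: 25.25
tool_pos: [0.4591, -0.1971, 0.121]
tool_rot: [0.0, 0.999, -0.05, 0.0]
contact_force: [-0.2, 0.4, 0.7]
gripper_width: 0.244
grasp_force: 59.0
time: 25.55
tool_pos: [0.4591, -0.198, 0.1215]
tool_rot: [0.0, 0.999, -0.051, 0.001]
contact_force: [-0.6, 0.5, 0.5]
gripper_width: 0.446
grasp_force: 0.0
time: 26.05
tool_pos: [0.4529, -0.0605, 0.192]
tool_rot: [0.0, 0.999, -0.052, 0.001]
contact_force: [1.4, 0.1, -1.1]
gripper_width: 0.55
grasp_force: 0.0
time: 26.55
tool_pos: [0.4752, 0.1644, 0.1912]
tool_rot: [-0.0, 0.999, -0.051, 0.001]
contact_force: [0.6, -0.3, -0.2]
gripper_width: 0.555
grasp_force: 0.0
time: 27.05
tool_pos: [0.4884, 0.3248, 0.1075]
tool_rot: [0.002, 0.999, -0.049, -0.004]
contact_force: [-0.2, -1.0, -0.8]
gripper_width: 0.549
grasp_force: 0.0
time: 27.25
tool_pos: [0.4925, 0.3229, 0.1145]
tool_rot: [-0.0, 0.999, -0.051, 0.001]
contact_force: [0.1, 0.4, -0.4]
gripper_width: 0.546
grasp_force: 0.0
coin [420, 105, 46, 31, 382] [440. 122.] [0.5626 0.2396 0.018 ] sat 43.5
coin [250, 154, 208, 26, 1316] [352. 166.] [0.5381 0.3    0.018 ] sat 52.0
coin [296, 201, 46, 46, 1228] [316. 225.] [0.5012 0.3274 0.018 ] sat 156.0
tcp [0.4927 0.3228 0.1149] yaw -0.103 w 0.549 F [ 0.1 -0.1  0.2] t 27.3
 turn first -0.002 then cm [ 0.8  -0.31 10.44]
```

```bash
python3 -m crank '[{"x":0.78,"y":-0.4,"z":3,"turn":0},{"x":0,"y":0,"z":4,"turn":0},{"x":0,"y":0,"z":2.2,"turn":0},{"x":0,"y":0,"z":1.2,"turn":0},{"x":0,"y":0,"z":0,"turn":0}]'
python3 -m crank '[{"x":0,"y":0,"z":0,"turn":0},{"x":0,"y":0,"z":0,"turn":0},{"x":0,"y":0,"z":0,"turn":0},{"x":0,"y":0,"z":0,"turn":0},{"x":0,"y":0,"z":0,"turn":0}]' 0
python3 -m crank '[{"x":0,"y":0,"z":-2,"turn":0},{"x":0,"y":0,"z":-4,"turn":0},{"x":0,"y":0,"z":-4.5,"turn":0},{"x":0,"y":0,"z":-4.5,"turn":0},{"x":0,"y":0,"z":-2,"turn":0}]'
python3 -m crank '[{"x":0,"y":0,"z":0,"turn":0},{"x":0,"y":0,"z":0,"turn":0}]'
python3 -c "
from h import *
go(.4515,-.268,.175,-.101)"
```

```text
time: 27.8
tool_pos: [0.4993, 0.3254, 0.0083]
tool_rot: [0.0, 0.999, -0.051, -0.001]
contact_force: [-0.3, -0.2, -0.1]
gripper_width: 0.549
grasp_force: 0.0
time: 28.3
tool_pos: [0.5015, 0.3272, 0.0116]
tool_rot: [-0.001, 0.999, -0.05, 0.002]
contact_force: [-0.8, -1.3, 6.6]
gripper_width: 0.241
grasp_force: 58.8
time: 28.8
tool_pos: [0.5019, 0.3277, 0.1856]
tool_rot: [-0.002, 0.999, -0.05, 0.004]
contact_force: [-0.3, 0.1, 0.5]
gripper_width: 0.243
grasp_force: 58.9
time: 29.0
tool_pos: [0.4996, 0.3265, 0.1791]
tool_rot: [-0.0, 0.999, -0.051, 0.0]
contact_force: [-0.0, -0.5, 0.2]
gripper_width: 0.245
grasp_force: 58.9
tcp [0.4996 0.3265 0.1791] yaw -0.101 w 0.245 F [-0.  -0.5  0.2] t 29.0
 turn first -0.0 then cm [ 1.21 59.63  0.41]
```

```bash
python3 -m crank '[{"x":0,"y":4,"z":0,"turn":0},{"x":0,"y":4.5,"z":0,"turn":0},{"x":0,"y":4.5,"z":0,"turn":0},{"x":0,"y":4.5,"z":0,"turn":0},{"x":0,"y":4.5,"z":0,"turn":0}]'
python3 -m crank '[{"x":0,"y":4.5,"z":0,"turn":0},{"x":0,"y":4.5,"z":0,"turn":0},{"x":0,"y":4.5,"z":0,"turn":0},{"x":0,"y":4.5,"z":0,"turn":0},{"x":0,"y":4.5,"z":0,"turn":0}]'
python3 -m crank '[{"x":0.4,"y":4.5,"z":0,"turn":0},{"x":0.4,"y":4.5,"z":0,"turn":0},{"x":0.4,"y":4,"z":0,"turn":0},{"x":0,"y":2,"z":0,"turn":0},{"x":0,"y":0,"z":0,"turn":0}]'
python3 -m crank '[{"x":0,"y":0,"z":0,"turn":0},{"x":0,"y":0,"z":0,"turn":0}]'
python3 -c "
from h import *
go(.4515,-.268,.119,-.101)"
```

```text
time: 29.5
tool_pos: [0.4754, 0.106, 0.176]
tool_rot: [0.0, 0.999, -0.05, -0.002]
contact_force: [0.5, -1.1, -0.2]
gripper_width: 0.246
grasp_force: 58.9
time: 30.0
tool_pos: [0.4529, -0.1174, 0.1762]
tool_rot: [-0.001, 0.999, -0.051, -0.002]
contact_force: [0.8, -0.4, 0.1]
gripper_width: 0.239
grasp_force: 58.9
time: 30.5
tool_pos: [0.4499, -0.2682, 0.1761]
tool_rot: [-0.001, 0.999, -0.052, -0.002]
contact_force: [0.1, 0.5, 0.6]
gripper_width: 0.243
grasp_force: 59.0
time: 30.7
tool_pos: [0.4511, -0.2653, 0.1775]
tool_rot: [-0.001, 0.999, -0.05, -0.001]
contact_force: [-0.1, -0.4, -0.2]
gripper_width: 0.239
grasp_force: 59.0
tcp [ 0.4511 -0.2653  0.1775] yaw -0.1 w 0.239 F [-0.1 -0.4 -0.2] t 30.7
 turn first 0.001 then cm [0.07 0.27 5.85]
```

```bash
python3 -m crank '[{"x":0,"y":0.27,"z":2.8,"turn":0},{"x":0,"y":0,"z":2,"turn":0},{"x":0,"y":0,"z":1,"turn":0},{"x":0,"y":0,"z":0,"turn":0},{"x":0,"y":0,"z":0,"turn":0}]'
python3 -m crank '[{"x":0,"y":0,"z":0,"turn":0},{"x":0,"y":0,"z":0,"turn":0},{"x":0,"y":0,"z":0,"turn":0}]' 45
python3 -m crank '[{"x":-1,"y":0,"z":-3,"turn":0},{"x":0,"y":0,"z":-4,"turn":0},{"x":0,"y":0,"z":-3,"turn":0},{"x":4,"y":0,"z":0,"turn":0},{"x":4,"y":0,"z":0,"turn":0}]' 0
python3 -m crank '[{"x":0,"y":0,"z":0,"turn":0},{"x":0,"y":0,"z":0,"turn":0}]' 0
python3 -c "
from h import *
go(.520,-.2749,.15,-.101)
for n in('scene','top'):
    q,e,N=shot(n);C=cloud(e,N);cv2.imwrite('pics/chk2_%s.png'%n,q[:,:,::-1])
    for i,(a,b) in enumerate(((.465,-.125),(.458,-.1965),(.4515,-.268))):
        m=(np.hypot(C[...,0]-a,C[...,1]-b)<.012)&(C[...,2]<.13);print(n,i,m.sum(),np.percentile(C[m][:,2],[5,50,95]).round(3) if m.sum() else '', q[m].mean(0).round() if m.sum() else '')
    c=(C[...,2]>.145)&(C[...,2]<.185)&(C[...,0]>.46)&(C[...,0]<.56)
    for b in (-.13,-.2): 
        w=c&(abs(C[...,1]-b)<.012); print(n,'lip',b,C[w].mean(0).round(3) if w.sum() else '',w.sum())
"
```

```text
time: 31.2
tool_pos: [0.4516, -0.2691, 0.1214]
tool_rot: [0.0, 0.999, -0.05, 0.0]
contact_force: [0.9, 0.5, 0.3]
gripper_width: 0.247
grasp_force: 59.0
time: 31.5
tool_pos: [0.4516, -0.2698, 0.1218]
tool_rot: [0.0, 0.999, -0.051, 0.001]
contact_force: [-0.4, -1.1, -0.3]
gripper_width: 0.453
grasp_force: 0.0
time: 32.0
tool_pos: [0.5224, -0.2775, 0.2242]
tool_rot: [0.002, 0.999, -0.051, 0.002]
contact_force: [0.2, -0.8, -0.3]
gripper_width: 0.002
grasp_force: 0.0
time: 32.2
tool_pos: [0.521, -0.2764, 0.2204]
tool_rot: [-0.0, 0.999, -0.05, -0.001]
contact_force: [-0.5, -0.2, -0.8]
gripper_width: -0.001
grasp_force: 0.0
tcp [ 0.521  -0.2764  0.2204] yaw -0.101 w -0.001 F [-0.5 -0.2 -0.8] t 32.2
 turn first 0.0 then cm [-0.12 -0.14  7.04]
scene 0 3 [0.097 0.098 0.099] [87. 83. 75.]
scene 1 6 [0.096 0.098 0.1  ] [95. 88. 81.]
scene 2 13 [0.094 0.097 0.101] [96. 90. 83.]
scene lip -0.13 [ 0.512 -0.131  0.16 ] 69
scene lip -0.2 [ 0.504 -0.202  0.161] 71
top 0 94 [0.091 0.095 0.099] [136. 127. 118.]
top 1 95 [0.09  0.094 0.098] [137. 128. 119.]
top 2 0  
top lip -0.13 [ 0.506 -0.129  0.158] 81
top lip -0.2 [ 0.498 -0.199  0.159] 79
```

```bash
python3 -c "
import cv2,numpy as np
a=cv2.imread('pics/scene0.png').astype(int);b=cv2.imread('pics/chk2_scene.png').astype(int)
for u,v in((262,267),(232,270),(200,274),(169,277)):
    print('before',a[v-3:v+6:2,u].mean(1).round().tolist(),a[v:v+3,u-5:u+6].mean().round(),'now',b[v-3:v+6:2,u].mean(1).round().tolist(),b[v:v+3,u-5:u+6].mean().round())
c=cv2.resize(np.hstack([a[225:295,140:290],b[225:295,140:290]]).astype(np.uint8),(800,187),interpolation=cv2.INTER_CUBIC)
t=cv2.imread('pics/chk2_top.png')[225:325,310:490];t=cv2.resize(t,(720,400),interpolation=cv2.INTER_CUBIC);t=cv2.copyMakeBorder(t,0,0,0,80,0)
cv2.imwrite('pics/cmp.png',np.vstack([c,t]))"
```

```text
before [46.0, 133.0, 108.0, 71.0, 46.0] 99.0 now [47.0, 142.0, 117.0, 75.0, 47.0] 106.0
before [43.0, 135.0, 110.0, 65.0, 45.0] 98.0 now [50.0, 143.0, 116.0, 69.0, 46.0] 104.0
before [43.0, 143.0, 85.0, 51.0, 44.0] 80.0 now [47.0, 154.0, 93.0, 59.0, 43.0] 85.0
before [42.0, 141.0, 84.0, 48.0, 40.0] 82.0 now [46.0, 148.0, 92.0, 52.0, 49.0] 88.0
```

View pics/cmp.png

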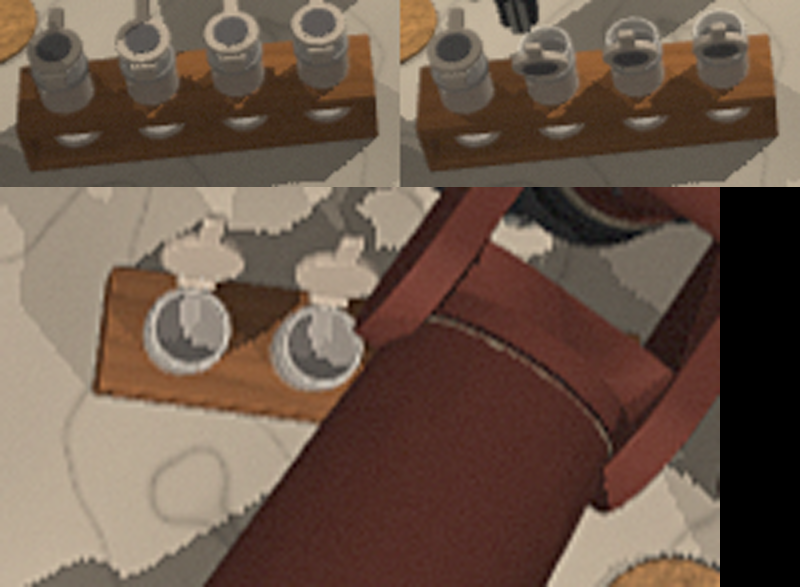

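The caps are swung back, no stray coin shows anywhere, and the unused tube is shut. I'll close cap 2 from behind.

```bash
python3 -m crank '[{"x":0.6,"y":-0.14,"z":0,"turn":0},{"x":0,"y":0,"z":4,"turn":0},{"x":0,"y":0,"z":3,"turn":0},{"x":0,"y":0,"z":0,"turn":0},{"x":-1.5,"y":0,"z":0,"turn":0}]'
python3 -m crank '[{"x":-1.5,"y":0,"z":0,"turn":0},{"x":-1.2,"y":0,"z":0,"turn":0},{"x":-1.2,"y":0,"z":0,"turn":0},{"x":-1.2,"y":0,"z":0,"turn":0},{"x":-1.2,"y":0,"z":0,"turn":0}]'
python3 -m crank '[{"x":0,"y":0,"z":0,"turn":0},{"x":0,"y":0,"z":0,"turn":0},{"x":0,"y":0,"z":-3,"turn":0},{"x":-0.7,"y":0,"z":0,"turn":0},{"x":0,"y":0,"z":0,"turn":0}]'
python3 -c "
from h import *
go(.4416,-.267,.125,-.101)"
```

```text
time: 32.8
tool_pos: [0.5124, -0.2741, 0.1511]
tool_rot: [-0.0, 0.999, -0.05, 0.0]
contact_force: [1.6, 1.4, 2.0]
gripper_width: -0.0
grasp_force: 0.6
time: 33.3
tool_pos: [0.4485, -0.2678, 0.1512]
tool_rot: [0.0, 0.999, -0.051, 0.0]
contact_force: [1.2, -0.9, 0.8]
gripper_width: 0.0
grasp_force: 0.4
time: 33.8
tool_pos: [0.4425, -0.2674, 0.1815]
tool_rot: [0.0, 0.999, -0.051, 0.001]
contact_force: [-0.6, -0.4, -0.1]
gripper_width: 0.001
grasp_force: 0.0
tcp [ 0.4425 -0.2674  0.1815] yaw -0.101 w 0.001 F [-0.6 -0.4 -0.1] t 33.8
 turn first -0.0 then cm [-0.1  -0.03  5.65]
```

```bash
python3 -m crank '[{"x":-0.1,"y":0,"z":2,"turn":0},{"x":0,"y":0,"z":2,"turn":0},{"x":0,"y":0,"z":1.6,"turn":0},{"x":0,"y":0,"z":0.4,"turn":0},{"x":0,"y":0,"z":0,"turn":0}]'
python3 -m crank '[{"x":0,"y":0,"z":0.2,"turn":0},{"x":0,"y":0,"z":0,"turn":0},{"x":0,"y":0,"z":0,"turn":0}]'
python3 -m crank '[{"x":0,"y":0,"z":0.2,"turn":0},{"x":0,"y":0,"z":0,"turn":0},{"x":0,"y":0,"z":0,"turn":0}]'
```

```text
time: 34.3
tool_pos: [0.4409, -0.2666, 0.1199]
tool_rot: [-0.001, 0.999, -0.051, -0.001]
contact_force: [1.1, -1.0, -0.4]
gripper_width: -0.0
grasp_force: 0.0
time: 34.6
tool_pos: [0.4413, -0.2669, 0.1195]
tool_rot: [-0.0, 0.999, -0.051, -0.0]
contact_force: [-2.5, 1.6, 6.6]
gripper_width: 0.002
grasp_force: 3.3
time: 34.9
tool_pos: [0.4413, -0.267, 0.1193]
tool_rot: [-0.0, 0.999, -0.05, -0.001]
contact_force: [-6.9, 5.0, 15.4]
gripper_width: -0.004
grasp_force: 7.9
```

```bash
python3 -m crank '[{"x":0,"y":0,"z":-4,"turn":0},{"x":0,"y":0,"z":-4,"turn":0},{"x":0,"y":0,"z":-2.5,"turn":0},{"x":2.8,"y":-2.4,"z":0,"turn":0},{"x":2.8,"y":-2.4,"z":0,"turn":0}]'
python3 -m crank '[{"x":2.8,"y":-2.4,"z":0,"turn":0},{"x":0,"y":0,"z":0,"turn":0},{"x":0,"y":0,"z":0,"turn":0}]'
python3 -c "
from h import *
go(.5317,-.2039,.151,-.101)"
```

```text
time: 35.4
tool_pos: [0.503, -0.2252, 0.2231]
tool_rot: [0.001, 0.999, -0.052, 0.001]
contact_force: [0.7, -0.1, -0.3]
gripper_width: 0.001
grasp_force: 0.0
time: 35.7
tool_pos: [0.5323, -0.2032, 0.2209]
tool_rot: [-0.0, 0.999, -0.05, -0.001]
contact_force: [0.0, -0.3, -0.5]
gripper_width: 0.001
grasp_force: 0.0
tcp [ 0.5323 -0.2032  0.2209] yaw -0.1 w 0.001 F [ 0.  -0.3 -0.5] t 35.7
 turn first 0.001 then cm [-0.06  0.07  6.99]
```

```bash
python3 -m crank '[{"x":0,"y":0.07,"z":4,"turn":0},{"x":0,"y":0,"z":3,"turn":0},{"x":0,"y":0,"z":0,"turn":0},{"x":-1.5,"y":0,"z":0,"turn":0},{"x":-1.5,"y":0,"z":0,"turn":0}]'
python3 -m crank '[{"x":-1.2,"y":0,"z":0,"turn":0},{"x":-1.2,"y":0,"z":0,"turn":0},{"x":-1.2,"y":0,"z":0,"turn":0},{"x":-1.2,"y":0,"z":0,"turn":0},{"x":0,"y":0,"z":0,"turn":0}]'
python3 -m crank '[{"x":0,"y":0,"z":-3,"turn":0},{"x":-0.7,"y":0,"z":0,"turn":0},{"x":0,"y":0,"z":2,"turn":0},{"x":0,"y":0,"z":2,"turn":0},{"x":0,"y":0,"z":1.8,"turn":0}]'
python3 -m crank '[{"x":0,"y":0,"z":0.2,"turn":0},{"x":0,"y":0,"z":0.1,"turn":0},{"x":0,"y":0,"z":0,"turn":0},{"x":0,"y":0,"z":0,"turn":0}]'
python3 -m crank '[{"x":0,"y":0,"z":0.2,"turn":0},{"x":0,"y":0,"z":0,"turn":0},{"x":0,"y":0,"z":0,"turn":0}]'
```

```text
time: 36.2
tool_pos: [0.5024, -0.2025, 0.1535]
tool_rot: [0.0, 0.999, -0.051, 0.001]
contact_force: [1.0, 0.0, 1.3]
gripper_width: 0.003
grasp_force: 0.4
time: 36.7
tool_pos: [0.4531, -0.1965, 0.1517]
tool_rot: [-0.0, 0.999, -0.051, -0.0]
contact_force: [1.1, -0.1, -0.4]
gripper_width: -0.0
grasp_force: 0.0
time: 37.2
tool_pos: [0.4472, -0.1959, 0.123]
tool_rot: [0.0, 0.999, -0.051, -0.0]
contact_force: [-0.2, -0.0, 1.1]
gripper_width: 0.004
grasp_force: 0.7
time: 37.6
tool_pos: [0.4478, -0.1961, 0.1214]
tool_rot: [0.0, 0.999, -0.051, 0.0]
contact_force: [-0.4, 0.7, 0.6]
gripper_width: -0.002
grasp_force: 0.0
time: 37.9
tool_pos: [0.448, -0.1962, 0.1195]
tool_rot: [0.0, 0.999, -0.051, 0.001]
contact_force: [-0.5, -0.5, 3.1]
gripper_width: -0.002
grasp_force: 1.5
```

Contact has begun on cap 1. I'll press a little more, then move on to cap 0.

```bash
python3 -m crank '[{"x":0,"y":0,"z":0.3,"turn":0},{"x":0,"y":0,"z":0,"turn":0},{"x":0,"y":0,"z":0,"turn":0}]'
python3 -m crank '[{"x":0,"y":0,"z":-4,"turn":0},{"x":0,"y":0,"z":-4,"turn":0},{"x":0,"y":0,"z":-2.5,"turn":0},{"x":2.8,"y":-2.4,"z":0,"turn":0},{"x":2.8,"y":-2.4,"z":0,"turn":0}]'
python3 -m crank '[{"x":2.8,"y":-2.4,"z":0,"turn":0},{"x":0,"y":0,"z":0,"turn":0},{"x":0,"y":0,"z":0,"turn":0}]'
python3 -c "
from h import *
go(.5386,-.1324,.151,-.101)"
```

```text
time: 38.2
tool_pos: [0.4481, -0.1964, 0.1193]
tool_rot: [0.0, 0.999, -0.05, 0.0]
contact_force: [-7.6, 4.1, 17.7]
gripper_width: 0.003
grasp_force: 9.0
time: 38.7
tool_pos: [0.5091, -0.1541, 0.2223]
tool_rot: [0.001, 0.999, -0.052, 0.001]
contact_force: [0.3, -0.7, 0.0]
gripper_width: -0.0
grasp_force: 0.0
time: 39.0
tool_pos: [0.5383, -0.1323, 0.22]
tool_rot: [-0.0, 0.999, -0.05, -0.001]
contact_force: [1.2, -0.8, -0.1]
gripper_width: -0.0
grasp_force: 0.0
tcp [ 0.5383 -0.1323  0.22  ] yaw -0.1 w -0.0 F [ 1.2 -0.8 -0.1] t 39.0
 turn first 0.001 then cm [0.04 0.   6.9 ]
```

```bash
python3 -m crank '[{"x":0.1,"y":0,"z":4,"turn":0},{"x":0,"y":0,"z":2.9,"turn":0},{"x":0,"y":0,"z":0,"turn":0},{"x":-1.5,"y":0,"z":0,"turn":0},{"x":-1.5,"y":0,"z":0,"turn":0}]'
python3 -m crank '[{"x":-1.2,"y":0,"z":0,"turn":0},{"x":-1.2,"y":0,"z":0,"turn":0},{"x":-1.2,"y":0,"z":0,"turn":0},{"x":-1.3,"y":0,"z":0,"turn":0},{"x":0,"y":0,"z":0,"turn":0}]'
python3 -m crank '[{"x":0,"y":0,"z":-3,"turn":0},{"x":-0.7,"y":0,"z":0,"turn":0},{"x":0,"y":0,"z":2,"turn":0},{"x":0,"y":0,"z":2,"turn":0},{"x":0,"y":0,"z":1.8,"turn":0}]'
python3 -m crank '[{"x":0,"y":0,"z":0.2,"turn":0},{"x":0,"y":0,"z":0.3,"turn":0},{"x":0,"y":0,"z":0,"turn":0},{"x":0,"y":0,"z":0,"turn":0}]'
python3 -m crank '[{"x":0,"y":0,"z":0.2,"turn":0},{"x":0,"y":0,"z":0.1,"turn":0},{"x":0,"y":0,"z":0,"turn":0}]'
```

```text
time: 39.5
tool_pos: [0.5097, -0.1308, 0.1536]
tool_rot: [0.0, 0.999, -0.051, 0.001]
contact_force: [1.3, -0.1, 1.4]
gripper_width: -0.0
grasp_force: 0.4
time: 40.0
tool_pos: [0.4603, -0.1256, 0.1535]
tool_rot: [0.001, 0.999, -0.051, 0.001]
contact_force: [-0.1, -0.1, -0.8]
gripper_width: -0.0
grasp_force: 0.0
time: 40.5
tool_pos: [0.4541, -0.1247, 0.124]
tool_rot: [0.0, 0.999, -0.051, 0.001]
contact_force: [-0.8, 0.6, 1.6]
gripper_width: -0.001
grasp_force: 0.7
time: 40.9
tool_pos: [0.4546, -0.1246, 0.1199]
tool_rot: [0.0, 0.999, -0.051, 0.001]
contact_force: [0.5, 0.4, 0.6]
gripper_width: -0.001
grasp_force: 0.0
time: 41.2
tool_pos: [0.4548, -0.1247, 0.1194]
tool_rot: [0.0, 0.999, -0.05, 0.001]
contact_force: [-6.6, 2.8, 15.4]
gripper_width: -0.002
grasp_force: 7.4
```

Caps 0–2 are shut. I'll press cap 3 as well to be sure, then measure all four.

```bash
python3 -m crank '[{"x":0,"y":0,"z":-2.5,"turn":0},{"x":0,"y":4.4,"z":0,"turn":0},{"x":0,"y":4.4,"z":0,"turn":0},{"x":0,"y":4.4,"z":0,"turn":0},{"x":0,"y":4.4,"z":0,"turn":0}]'
python3 -m crank '[{"x":0,"y":4,"z":0,"turn":0},{"x":0,"y":0,"z":0,"turn":0},{"x":0,"y":0,"z":1.7,"turn":0},{"x":0,"y":0,"z":0.3,"turn":0},{"x":0,"y":0,"z":0,"turn":0}]'
python3 -m crank '[{"x":0,"y":0,"z":0.3,"turn":0},{"x":0,"y":0,"z":0.1,"turn":0},{"x":0,"y":0,"z":0,"turn":0}]'
python3 -m crank '[{"x":0,"y":0,"z":0.15,"turn":0},{"x":0,"y":0,"z":0,"turn":0},{"x":0,"y":0,"z":0,"turn":0}]'
```

```text
time: 41.7
tool_pos: [0.436, -0.3012, 0.1415]
tool_rot: [0.0, 0.999, -0.05, 0.001]
contact_force: [0.5, 0.9, 0.1]
gripper_width: -0.003
grasp_force: 0.0
time: 42.2
tool_pos: [0.432, -0.3384, 0.1206]
tool_rot: [-0.0, 0.999, -0.05, -0.0]
contact_force: [0.8, -0.1, -0.4]
gripper_width: 0.0
grasp_force: 0.0
time: 42.5
tool_pos: [0.4327, -0.3389, 0.1194]
tool_rot: [0.0, 0.999, -0.05, 0.0]
contact_force: [-4.0, 3.4, 9.8]
gripper_width: -0.002
grasp_force: 4.8
time: 42.8
tool_pos: [0.4327, -0.339, 0.1194]
tool_rot: [0.0, 0.999, -0.05, 0.0]
contact_force: [-6.8, 6.3, 16.3]
gripper_width: 0.001
grasp_force: 8.1
```

```bash
python3 -m crank '[{"x":0,"y":0,"z":-4.5,"turn":0},{"x":0,"y":0,"z":-4.5,"turn":0},{"x":-1,"y":-4,"z":-4,"turn":0},{"x":-1,"y":-4.5,"z":0,"turn":0},{"x":-1,"y":-4.5,"z":0,"turn":0}]'
python3 -m crank '[{"x":-1,"y":-4.5,"z":0,"turn":0},{"x":0,"y":-4.5,"z":0,"turn":0},{"x":0,"y":-4.5,"z":0,"turn":0},{"x":0,"y":-4.5,"z":0,"turn":0},{"x":0,"y":-4.5,"z":0,"turn":0}]' 100
python3 -m crank '[{"x":0,"y":0,"z":0,"turn":0},{"x":0,"y":0,"z":0,"turn":0}]'
python3 -c "
from h import *
go(.56,.05,.2,.59)
q,e,N=shot('top');X=cloud(e,N);cv2.imwrite('pics/top3.png',q[:,:,::-1])
r,f,L=shot('scene');Y=cloud(f,L);cv2.imwrite('pics/scene3.png',r[:,:,::-1])
for n,C in(('top',X),('scene',Y)):
    for a,b in((.465,-.125),(.458,-.1965),(.4515,-.268),(.4445,-.3385)):
        h=(np.hypot(C[...,0]-a,C[...,1]-b)<.016)&(C[...,2]<.16); t=(np.hypot(C[...,0]-a+.034,C[...,1]-b-.0034)<.006)&(C[...,2]<.16)
        print(n,a,'disc z',np.median(C[h][:,2]).round(4),h.sum(),'lip z',np.median(C[t][:,2]).round(4),t.sum())
    m=(C[...,2]>.012)&(C[...,2]<.075)&(C[...,0]>.47)&(C[...,0]<.66)&(C[...,1]>-.03)&(C[...,1]<.13)
    k,l,s,c=cv2.connectedComponentsWithStats(m.astype(np.uint8))
    for i in range(1,k):
        if s[i,4]>150: Q=C[l==i]; T=Q[Q[:,2]>.054]; print(n,'timer',s[i].tolist(),cv2.minAreaRect(Q[:,:2].astype(np.float32)*1000),cv2.minAreaRect(T[:,:2].astype(np.float32)*1000) if len(T)>5 else '')
M=manip.camera_model('wrist');p,d=manip.grab_frame('wrist');np.savez('pics/w10.npz',p=p,d=d,**M);cv2.imwrite('pics/w10.png',p[:,:,::-1])
"
```

```text
time: 43.3
tool_pos: [0.4166, -0.2111, 0.2426]
tool_rot: [0.001, 0.999, -0.051, 0.002]
contact_force: [0.4, -0.2, -0.7]
gripper_width: 0.003
grasp_force: 0.0
time: 43.8
tool_pos: [0.4286, 0.0151, 0.2408]
tool_rot: [-0.0, 0.999, -0.05, 0.001]
contact_force: [0.9, -0.3, -0.2]
gripper_width: 0.846
grasp_force: 0.0
time: 44.0
tool_pos: [0.4287, 0.0138, 0.2404]
tool_rot: [0.0, 0.999, -0.049, 0.0]
contact_force: [0.4, -0.6, -0.1]
gripper_width: 1.0
grasp_force: 0.0
tcp [0.4287 0.0138 0.2404] yaw -0.098 w 1.0 F [ 0.4 -0.6 -0.1] t 44.0
 turn first -0.688 then cm [12.92  4.3   4.04]
top 0.465 disc z 0.1188 175 lip z 0.116 37
top 0.458 disc z 0.1184 170 lip z 0.061 50
top 0.4515 disc z 0.1188 176 lip z 0.0606 56
top 0.4445 disc z 0.1185 164 lip z 0.06 60
top timer [261, 203, 34, 27, 555] ((557.2307739257812, 51.844078063964844), (55.7476806640625, 62.16590881347656), 33.176334381103516) ((563.6827392578125, 55.84583282470703), (38.71660614013672, 62.125370025634766), 34.39407730102539)
scene 0.465 disc z 0.1208 130 lip z 0.1193 14
scene 0.458 disc z 0.1208 127 lip z 0.1198 13
scene 0.4515 disc z 0.1212 136 lip z 0.1195 11
scene 0.4445 disc z 0.1213 149 lip z 0.1193 15
scene timer [330, 260, 34, 36, 757] ((560.5672607421875, 46.738075256347656), (56.192298889160156, 66.55782318115234), 35.3807487487793) ((568.0575561523438, 51.061317443847656), (39.152374267578125, 64.62138366699219), 33.43522644042969)
```

All four caps are shut and the timer hasn't moved: centre (0.562, 0.052), yaw 0.585. Turning and lining up over it.

```bash
python3 -m crank '[{"x":0,"y":0,"z":0,"turn":-0.137},{"x":0,"y":0,"z":0,"turn":-0.137},{"x":0,"y":0,"z":0,"turn":-0.137},{"x":0,"y":0,"z":0,"turn":-0.137},{"x":0,"y":0,"z":0,"turn":-0.137}]'
python3 -m crank '[{"x":3.5,"y":1,"z":1.5,"turn":0},{"x":3.5,"y":1,"z":2,"turn":0},{"x":3.2,"y":1.1,"z":3,"turn":0},{"x":3,"y":1.1,"z":3.5,"turn":0},{"x":0,"y":0,"z":0,"turn":0}]'
python3 -m crank '[{"x":0,"y":0,"z":0,"turn":0},{"x":0,"y":0,"z":0,"turn":0}]'
python3 -c "
from h import *
go(.562,.052,.013,.585)
M=manip.camera_model('wrist');p,d=manip.grab_frame('wrist');np.savez('pics/w11.npz',p=p,d=d,**M);cv2.imwrite('pics/w11.png',p[:,:,::-1])
"
```

```text
time: 44.65
tool_pos: [0.4289, 0.0112, 0.2401]
tool_rot: [0.0, 0.957, 0.289, -0.0]
contact_force: [0.4, 0.6, 0.4]
gripper_width: 1.005
grasp_force: 0.0
time: 45.15
tool_pos: [0.5604, 0.0492, 0.1314]
tool_rot: [-0.002, 0.958, 0.287, -0.007]
contact_force: [-1.3, 0.6, -2.0]
gripper_width: 1.002
grasp_force: 0.0
time: 45.35
tool_pos: [0.5627, 0.0493, 0.142]
tool_rot: [0.0, 0.958, 0.287, 0.001]
contact_force: [-0.0, -0.4, 1.6]
gripper_width: 0.999
grasp_force: 0.0
tcp [0.5627 0.0493 0.142 ] yaw 0.582 w 0.999 F [-0.  -0.4  1.6] t 45.35
 turn first -0.003 then cm [ 0.09 -0.26 12.9 ]
```

View pics/w11.png

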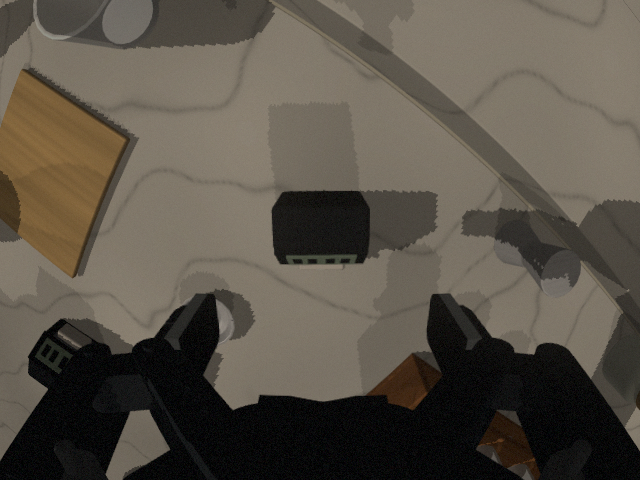

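The timer sits centred (x≈321) between the fingers (mid≈322) and square to them. Descending to grip it.

```bash
python3 -m crank '[{"x":0.05,"y":-0.1,"z":4,"turn":0},{"x":0,"y":0,"z":4,"turn":0},{"x":0,"y":0,"z":3,"turn":0},{"x":0,"y":0,"z":1.7,"turn":0},{"x":0,"y":0,"z":0,"turn":0}]'
python3 -m crank '[{"x":0,"y":0,"z":0,"turn":0},{"x":0,"y":0,"z":0,"turn":0}]'
python3 -m crank '[{"x":0,"y":0,"z":0,"turn":0},{"x":0,"y":0,"z":0,"turn":0},{"x":0,"y":0,"z":0,"turn":0},{"x":0,"y":0,"z":0,"turn":0}]' 0
python3 -m crank '[{"x":0,"y":0,"z":-0.5,"turn":0},{"x":0,"y":0,"z":-0.3,"turn":0},{"x":0,"y":0,"z":0,"turn":0}]'
python3 -c "
from h import *
go(.655,.052,.02,-.049)"
```

```text
time: 45.9
tool_pos: [0.5604, 0.0513, 0.0126]
tool_rot: [-0.0, 0.958, 0.287, -0.001]
contact_force: [-0.7, -0.4, 0.4]
gripper_width: 0.998
grasp_force: 0.0
time: 46.1
tool_pos: [0.564, 0.0514, 0.0162]
tool_rot: [0.001, 0.958, 0.288, 0.002]
contact_force: [-0.1, -1.8, 0.8]
gripper_width: 0.999
grasp_force: 0.0
time: 46.5
tool_pos: [0.5636, 0.0516, 0.015]
tool_rot: [0.001, 0.958, 0.288, 0.001]
contact_force: [-1.0, -0.5, 6.4]
gripper_width: 0.716
grasp_force: 65.9
time: 46.8
tool_pos: [0.5619, 0.0517, 0.0213]
tool_rot: [0.0, 0.958, 0.288, 0.0]
contact_force: [-0.1, -0.7, -2.0]
gripper_width: 0.718
grasp_force: 65.3
tcp [0.5619 0.0517 0.0213] yaw 0.584 w 0.718 F [-0.1 -0.7 -2. ] t 46.8
 turn first 0.633 then cm [ 9.29 -0.49  0.13]
```

```bash
python3 -m crank '[{"x":0,"y":0,"z":0,"turn":0.127},{"x":0,"y":0,"z":0,"turn":0.127},{"x":0,"y":0,"z":0,"turn":0.127},{"x":0,"y":0,"z":0,"turn":0.127},{"x":0,"y":0,"z":0,"turn":0.127}]'
python3 -m crank '[{"x":2,"y":0,"z":0,"turn":0},{"x":2,"y":0,"z":0,"turn":0},{"x":2,"y":0,"z":0,"turn":0},{"x":1.5,"y":0,"z":0,"turn":0},{"x":1,"y":0,"z":0,"turn":0}]'
python3 -m crank '[{"x":0,"y":0,"z":0,"turn":0},{"x":0,"y":0,"z":0,"turn":0},{"x":0,"y":0,"z":0,"turn":0}]'
python3 -c "
from h import *
go(.655,.052,.015,-.049)"
```

```text
time: 47.3
tool_pos: [0.5614, 0.0517, 0.0205]
tool_rot: [-0.0, 1.0, -0.028, -0.001]
contact_force: [-0.3, 0.1, -1.6]
gripper_width: 0.719
grasp_force: 65.3
time: 47.8
tool_pos: [0.6474, 0.0472, 0.0206]
tool_rot: [0.0, 1.0, -0.026, -0.0]
contact_force: [-0.0, -0.2, -2.5]
gripper_width: 0.719
grasp_force: 65.3
time: 48.1
tool_pos: [0.6459, 0.0474, 0.0207]
tool_rot: [-0.0, 1.0, -0.026, -0.001]
contact_force: [0.3, -0.2, -1.2]
gripper_width: 0.721
grasp_force: 65.3
tcp [0.6459 0.0474 0.0207] yaw -0.051 w 0.721 F [ 0.3 -0.2 -1.2] t 48.1
 turn first -0.002 then cm [ 0.89 -0.5   0.57]
```

```bash
python3 -m crank '[{"x":0.4,"y":0,"z":0.3,"turn":0},{"x":0,"y":0,"z":0.2,"turn":0},{"x":0,"y":0,"z":0,"turn":0},{"x":0,"y":0,"z":0,"turn":0}]'
python3 -m crank '[{"x":0.2,"y":0,"z":0,"turn":0},{"x":0,"y":0,"z":0,"turn":0},{"x":0.2,"y":0,"z":0,"turn":0},{"x":0,"y":0,"z":0,"turn":0}]'
python3 -m crank '[{"x":0.2,"y":0,"z":0,"turn":0},{"x":0,"y":0,"z":0,"turn":0},{"x":0,"y":0,"z":0,"turn":0}]'
```

```text
time: 48.5
tool_pos: [0.6506, 0.0471, 0.0159]
tool_rot: [-0.0, 1.0, -0.026, -0.0]
contact_force: [1.0, 0.6, -1.5]
gripper_width: 0.72
grasp_force: 65.3
time: 48.9
tool_pos: [0.6552, 0.0468, 0.0162]
tool_rot: [0.0, 1.0, -0.026, 0.0]
contact_force: [-0.4, 0.3, -1.2]
gripper_width: 0.719
grasp_force: 65.3
time: 49.2
tool_pos: [0.6569, 0.0467, 0.0161]
tool_rot: [-0.0, 1.0, -0.026, 0.0]
contact_force: [-0.0, 0.6, -2.2]
gripper_width: 0.718
grasp_force: 65.3
```

```bash
python3 -m crank '[{"x":0,"y":0,"z":0.1,"turn":0},{"x":0.2,"y":0,"z":0,"turn":0},{"x":0,"y":0,"z":0,"turn":0},{"x":0,"y":0,"z":0,"turn":0}]'
python3 -m crank '[{"x":0.15,"y":0,"z":0,"turn":0},{"x":0,"y":0,"z":0,"turn":0},{"x":0,"y":0,"z":0,"turn":0}]'
```

```text
time: 49.6
tool_pos: [0.6581, 0.0467, 0.0152]
tool_rot: [-0.0, 1.0, -0.026, -0.001]
contact_force: [-6.6, 0.3, 2.8]
gripper_width: 0.722
grasp_force: 65.9
time: 49.9
tool_pos: [0.658, 0.0468, 0.0152]
tool_rot: [0.0, 1.0, -0.026, -0.003]
contact_force: [-11.5, 0.1, 6.0]
gripper_width: 0.722
grasp_force: 66.7
```

The timer bears on the ledge with 11 N. I'll ease off, release, and go round to the key.

```bash
python3 -m crank '[{"x":-0.2,"y":0,"z":0,"turn":0},{"x":0,"y":0,"z":0,"turn":0}]'
python3 -m crank '[{"x":0,"y":0,"z":0,"turn":0},{"x":0,"y":0,"z":0,"turn":0},{"x":0,"y":0,"z":0,"turn":0},{"x":0,"y":0,"z":-2,"turn":0},{"x":0,"y":0,"z":-3,"turn":0}]' 100
python3 -m crank '[{"x":0,"y":0,"z":-4,"turn":0},{"x":-4,"y":0,"z":-3,"turn":0},{"x":-4,"y":0,"z":0,"turn":0},{"x":-3,"y":0,"z":0,"turn":0},{"x":0,"y":0,"z":0,"turn":0}]'
python3 -m crank '[{"x":0,"y":0,"z":0,"turn":0},{"x":0,"y":0,"z":0,"turn":0}]' 0
python3 -c "
from h import *
go(.575,.051,.014,-.049)
for n in('top','scene'):
    q,e,N=shot(n);C=cloud(e,N);cv2.imwrite('pics/t4_%s.png'%n,q[:,:,::-1])
    m=(C[...,2]>.012)&(C[...,2]<.066)&(C[...,0]>.58)&(C[...,0]<.671)&(C[...,1]>-.03)&(C[...,1]<.13)
    k,l,s,c=cv2.connectedComponentsWithStats(m.astype(np.uint8))
    for i in range(1,k):
        if s[i,4]>80: Q=C[l==i]; print(n,s[i].tolist(),cv2.minAreaRect(Q[:,:2].astype(np.float32)*1000))
    b=(q.max(2)<70)&(C[...,0]>.6)&(C[...,0]<.7)&(abs(C[...,1]-.05)<.06)&(C[...,2]<.075)&(C[...,2]>.04); Q=C[b];print(n,b.sum(),cv2.minAreaRect(Q[:,:2].astype(np.float32)*1000))
"
```

```text
time: 50.1
tool_pos: [0.6582, 0.0467, 0.0152]
tool_rot: [-0.0, 1.0, -0.026, -0.0]
contact_force: [-2.9, 0.4, 0.1]
gripper_width: 0.717
grasp_force: 65.7
time: 50.6
tool_pos: [0.6566, 0.0467, 0.063]
tool_rot: [-0.0, 1.0, -0.026, -0.002]
contact_force: [-0.4, -0.4, -0.2]
gripper_width: 0.995
grasp_force: 0.0
time: 51.1
tool_pos: [0.5455, 0.0527, 0.1345]
tool_rot: [-0.0, 1.0, -0.025, -0.001]
contact_force: [0.8, -0.8, -0.6]
gripper_width: 0.998
grasp_force: 0.0
time: 51.3
tool_pos: [0.5497, 0.0522, 0.1357]
tool_rot: [0.0, 1.0, -0.026, 0.001]
contact_force: [-0.2, 0.3, 0.7]
gripper_width: 0.693
grasp_force: 0.0
tcp [0.5497 0.0522 0.1357] yaw -0.051 w 0.693 F [-0.2  0.3  0.7] t 51.3
 turn first -0.002 then cm [ 2.530e+00 -1.000e-02  1.217e+01]
top 10 ((679.357666015625, 68.3026123046875), (71.48799133300781, 3.232874870300293), 87.87116241455078)
scene [340, 300, 32, 15, 304] ((648.1467895507812, 44.283172607421875), (45.4815788269043, 62.70884323120117), 0.2111731320619583)
scene 292 ((663.8014526367188, 43.617103576660156), (61.1014404296875, 26.068344116210938), 85.87297058105469)
```

```bash
python3 -m crank '[{"x":2,"y":0,"z":4,"turn":0},{"x":0.5,"y":0.1,"z":4,"turn":0},{"x":0,"y":0,"z":3,"turn":0},{"x":0,"y":0,"z":1.1,"turn":0},{"x":0,"y":0,"z":0,"turn":0}]' 0
python3 -m crank '[{"x":0,"y":0,"z":0,"turn":0},{"x":1.5,"y":0,"z":0,"turn":0},{"x":1,"y":0,"z":0,"turn":0},{"x":0,"y":0,"z":0,"turn":0},{"x":0,"y":0,"z":0,"turn":0}]'
python3 -c "
from h import *
go(.62,.0485,.015,-.049)"
```

```text
time: 51.9
tool_pos: [0.5723, 0.05, 0.0121]
tool_rot: [-0.0, 1.0, -0.026, -0.002]
contact_force: [0.0, 0.4, -0.6]
gripper_width: -0.0
grasp_force: 0.0
time: 52.4
tool_pos: [0.5992, 0.0488, 0.0153]
tool_rot: [0.0, 1.0, -0.026, 0.001]
contact_force: [-0.3, -0.8, -0.5]
gripper_width: -0.0
grasp_force: 0.0
tcp [0.5992 0.0488 0.0153] yaw -0.051 w -0.0 F [-0.3 -0.8 -0.5] t 52.4
 turn first -0.002 then cm [ 2.08 -0.08  0.03]
```

```bash
python3 -m crank '[{"x":0.7,"y":0,"z":0,"turn":0},{"x":0.5,"y":0,"z":0,"turn":0},{"x":0.3,"y":0,"z":0,"turn":0},{"x":0,"y":0,"z":0,"turn":0},{"x":0,"y":0,"z":0,"turn":0}]'
python3 -m crank '[{"x":0.2,"y":0,"z":0,"turn":0},{"x":0,"y":0,"z":0,"turn":0},{"x":0,"y":0,"z":0,"turn":0}]'
python3 -m crank '[{"x":0.2,"y":0,"z":0,"turn":0},{"x":0,"y":0,"z":0,"turn":0},{"x":0,"y":0,"z":0,"turn":0}]'
python3 -m crank '[{"x":0.2,"y":0,"z":0,"turn":0},{"x":0,"y":0,"z":0,"turn":0},{"x":0,"y":0,"z":0,"turn":0}]'
```

```text
time: 52.9
tool_pos: [0.6133, 0.048, 0.0139]
tool_rot: [-0.0, 1.0, -0.026, -0.0]
contact_force: [0.5, 0.9, -0.0]
gripper_width: 0.001
grasp_force: 0.0
time: 53.2
tool_pos: [0.6153, 0.0479, 0.014]
tool_rot: [0.0, 1.0, -0.026, -0.0]
contact_force: [-0.2, 0.4, -1.0]
gripper_width: -0.001
grasp_force: 0.0
time: 53.5
tool_pos: [0.6169, 0.0479, 0.014]
tool_rot: [-0.0, 1.0, -0.026, -0.001]
contact_force: [-3.2, 1.0, 0.5]
gripper_width: 0.001
grasp_force: 1.4
time: 53.8
tool_pos: [0.619, 0.0478, 0.0139]
tool_rot: [-0.0, 1.0, -0.026, -0.001]
contact_force: [-4.7, 0.8, 2.2]
gripper_width: 0.0
grasp_force: 2.3
```

```bash
python3 -m crank '[{"x":0.2,"y":0,"z":0,"turn":0},{"x":0,"y":0,"z":0,"turn":0},{"x":0,"y":0,"z":0,"turn":0}]'
python3 -m crank '[{"x":0.2,"y":0,"z":0,"turn":0},{"x":0,"y":0,"z":0,"turn":0},{"x":0,"y":0,"z":0,"turn":0},{"x":0,"y":0,"z":0,"turn":0},{"x":0,"y":0,"z":0,"turn":0}]'
```

```text
time: 54.1
tool_pos: [0.6196, 0.0478, 0.0139]
tool_rot: [-0.0, 1.0, -0.026, -0.002]
contact_force: [-9.9, 0.7, 7.2]
gripper_width: -0.001
grasp_force: 4.9
time: 54.6
tool_pos: [0.6197, 0.0478, 0.0139]
tool_rot: [-0.0, 1.0, -0.025, -0.005]
contact_force: [-16.4, 0.6, 13.0]
gripper_width: 0.005
grasp_force: 8.4
```

The key is fully home against the ledge at 16 N, held for 0.5 s. I'll back away straight and check.

```bash
python3 -m crank '[{"x":-0.4,"y":0,"z":0,"turn":0},{"x":-0.6,"y":0,"z":0,"turn":0},{"x":-1.5,"y":0,"z":0,"turn":0},{"x":-3,"y":0,"z":-1,"turn":0},{"x":-3,"y":0,"z":-4,"turn":0}]'
python3 -m crank '[{"x":-2,"y":0,"z":-4.5,"turn":0},{"x":-3,"y":0,"z":-4.5,"turn":0},{"x":-3,"y":0,"z":-3,"turn":0},{"x":-2,"y":0,"z":0,"turn":0},{"x":0,"y":0,"z":0,"turn":0}]'
python3 -m crank '[{"x":0,"y":0,"z":0,"turn":0},{"x":0,"y":0,"z":0,"turn":0},{"x":0,"y":0,"z":0,"turn":0}]'
python3 -c "
from h import *
go(.5,.05,.2,-.049)
for n in('top','scene'):
    q,e,N=shot(n);C=cloud(e,N);cv2.imwrite('pics/end_%s.png'%n,q[:,:,::-1])
    m=(C[...,2]>.012)&(C[...,2]<.066)&(C[...,0]>.59)&(C[...,0]<.673)&(C[...,1]>-.03)&(C[...,1]<.13)
    k,l,s,c=cv2.connectedComponentsWithStats(m.astype(np.uint8))
    for i in range(1,k):
        if s[i,4]>80: Q=C[l==i]; print(n,s[i].tolist(),cv2.minAreaRect(Q[:,:2].astype(np.float32)*1000))
    for a,b in((.465,-.125),(.458,-.1965),(.4515,-.268),(.4445,-.3385)):
        h=(np.hypot(C[...,0]-a,C[...,1]-b)<.016)&(C[...,2]<.16);print(n,'disc z',np.median(C[h][:,2]).round(4))
"
```

```text
time: 55.1
tool_pos: [0.535, 0.0517, 0.0603]
tool_rot: [0.0, 1.0, -0.026, -0.003]
contact_force: [-0.5, 0.1, 0.5]
gripper_width: 0.0
grasp_force: 0.0
time: 55.6
tool_pos: [0.4411, 0.0569, 0.1825]
tool_rot: [0.0, 1.0, -0.026, 0.003]
contact_force: [0.7, 0.3, -0.0]
gripper_width: -0.001
grasp_force: 0.0
time: 55.9
tool_pos: [0.4413, 0.0567, 0.1799]
tool_rot: [0.0, 1.0, -0.026, -0.001]
contact_force: [0.3, 0.4, 0.5]
gripper_width: -0.002
grasp_force: 0.0
tcp [0.4413 0.0567 0.1799] yaw -0.051 w -0.002 F [0.3 0.4 0.5] t 55.9
 turn first -0.002 then cm [ 5.9   0.38 -2.01]
top [267, 169, 28, 26, 637] ((647.8927001953125, 49.216392517089844), (61.91051483154297, 50.02206802368164), 89.82926940917969)
top disc z 0.1191
top disc z 0.1188
top disc z 0.1181
top disc z 0.1185
scene [340, 300, 32, 15, 325] ((648.5523681640625, 44.41460418701172), (62.00975799560547, 48.79072952270508), 89.9277114868164)
scene disc z 0.1212
scene disc z 0.1216
scene disc z 0.1212
scene disc z 0.1209
```

```bash
python3 -c "
from plant import manip
print(manip.job_done())"
```

```text
the job is handed in; nothing more can be done
None
```

I handed in the job at about 56 s: one coin dropped into each of three tubes, all four caps pressed shut, and the timer set against the ledge with its key pushed home and released; the tubes looked opaque in the camera, so the coins being at the bottom is inferred from seeing none on the rack or counter.

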